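Pull-test the probe handles, reject the loose ones, scan the rack's label

TASK

Test every probe handle standing in the pull-test rack: tug it straight up so that its gauge rises until the green ring shows but never so far that the red ring shows, and leave it standing in its socket like that; any probe that slides out instead is a reject, to be stood upright in the red reject holder, one per cell. When all are tested, pick up the barcode scanner, aim its beam at the middle of the label on the rack's end from in front, window about 100 mm away, and hold it steady for at least a second, then lay it back on its base in the middle of its mat. Leave everything else where it is.

Things in the scene. Friction and masses are not known exactly. Their poses are not given: they have to be found in the camera images.
- rack: grey pull-test rack, fixed, 300 mm along its y, 100 mm along its x, 60 mm tall; origin at the centre of its underside, z up. Five sockets in a row at y = -110, -55, 0, 55, 110 mm, x = 0, some empty. A probe in a gauge at rest has its foot 20 mm, handle centre 110 mm and top 155 mm above the rack's underside.
- label: barcode label, white 68 x 48 mm with black bars, on a plate fixed to the rack's -y end, at rack position (0, -190, 55) mm; origin at the label's centre, z points out of its face: away from the rack's end and tilted upward, 35 degrees above level
- reject_holder: red open-topped reject holder, loose, 0.7 kg, 50 mm along x, 94 mm along y, 85 mm tall, walls and floor 4 mm; a wall across the middle makes two cells, 42 mm square, centred at y = -22.5 and +22.5 mm, x = 0, one probe each; origin at the centre of its underside, z up. It may change places with the blue pen holder.
- scanner_mid (a point): barcode scanner, loose, 180 g, lying on its base: bar 150 mm long (x), 40 mm wide (y), 34 mm tall (z), orange head 58 mm wide on its front 40 mm; this point is its centre, 17 mm above its underside; x points forward along the beam out of the dark window at the front end (75 mm ahead), z up. Grip it here across its 40 mm width.
- scanner_spot (a point): the scanner's reading spot: the point on the beam 100 mm in front of the window (175 mm ahead of scanner_mid along its x)
- scanner_mat: black rubber mat, fixed, 200 x 130 mm (x, y), 3 mm thick; origin at the centre of its underside; the scanner's place
- gauge1 (a joint): rise (m) of the pull gauge at rack y = -110 mm: a sleeve around the socket, 33 mm wide, top 5 mm above the rack at rest (0), the probe standing on it. It slides up only while a caught probe is pulled up with 12 to 14 N, and stays where left, so it shows the greatest pull. White ring out at first; green begins to show at 0.006, red at 0.018; stop at 0.026.
- gauge2 (a joint): rise (m) of the pull gauge at rack y = -55 mm: a sleeve around the socket, 33 mm wide, top 5 mm above the rack at rest (0), the probe standing on it. It slides up only while a caught probe is pulled up with 12 to 14 N, and stays where left, so it shows the greatest pull. White ring out at first; green begins to show at 0.006, red at 0.018; stop at 0.026.
- gauge3 (a joint): rise (m) of the pull gauge at rack y = 0 mm: a sleeve around the socket, 33 mm wide, top 5 mm above the rack at rest (0), the probe standing on it. It slides up only while a caught probe is pulled up with 12 to 14 N, and stays where left, so it shows the greatest pull. White ring out at first; green begins to show at 0.006, red at 0.018; stop at 0.026.
- gauge4 (a joint): rise (m) of the pull gauge at rack y = 55 mm: a sleeve around the socket, 33 mm wide, top 5 mm above the rack at rest (0), the probe standing on it. It slides up only while a caught probe is pulled up with 12 to 14 N, and stays where left, so it shows the greatest pull. White ring out at first; green begins to show at 0.006, red at 0.018; stop at 0.026.
- gauge5 (a joint): rise (m) of the pull gauge at rack y = 110 mm: a sleeve around the socket, 33 mm wide, top 5 mm above the rack at rest (0), the probe standing on it. It slides up only while a caught probe is pulled up with 12 to 14 N, and stays where left, so it shows the greatest pull. White ring out at first; green begins to show at 0.006, red at 0.018; stop at 0.026.
- probe1_mid (a point): loose black probe, upright in any of the rack's sockets, or absent (None): round handle 20 mm thick, 90 mm long, yellow band at its top; below it a brass shank 12 mm thick, 45 mm long; 70 g. This point: centre of the handle, 45 mm below the top, 90 mm above the foot; z up along the probe. Caught by a hidden collar (1.5 mm of play) or not: they look alike. An uncaught one slides out; clear after 45 mm.
- probe2_mid (a point): loose black probe, upright in any of the rack's sockets, or absent (None): round handle 20 mm thick, 90 mm long, yellow band at its top; below it a brass shank 12 mm thick, 45 mm long; 70 g. This point: centre of the handle, 45 mm below the top, 90 mm above the foot; z up along the probe. Caught by a hidden collar (1.5 mm of play) or not: they look alike. An uncaught one slides out; clear after 45 mm.
- probe3_mid (a point): loose black probe, upright in any of the rack's sockets, or absent (None): round handle 20 mm thick, 90 mm long, yellow band at its top; below it a brass shank 12 mm thick, 45 mm long; 70 g. This point: centre of the handle, 45 mm below the top, 90 mm above the foot; z up along the probe. Caught by a hidden collar (1.5 mm of play) or not: they look alike. An uncaught one slides out; clear after 45 mm.
- probe4_mid (a point): loose black probe, upright in any of the rack's sockets, or absent (None): round handle 20 mm thick, 90 mm long, yellow band at its top; below it a brass shank 12 mm thick, 45 mm long; 70 g. This point: centre of the handle, 45 mm below the top, 90 mm above the foot; z up along the probe. Caught by a hidden collar (1.5 mm of play) or not: they look alike. An uncaught one slides out; clear after 45 mm.
- probe5_mid (a point): loose black probe, upright in any of the rack's sockets, or absent (None): round handle 20 mm thick, 90 mm long, yellow band at its top; below it a brass shank 12 mm thick, 45 mm long; 70 g. This point: centre of the handle, 45 mm below the top, 90 mm above the foot; z up along the probe. Caught by a hidden collar (1.5 mm of play) or not: they look alike. An uncaught one slides out; clear after 45 mm.
- pen_holder: blue pen holder, loose, same shape and size as the red one but with pens in it: leave alone (origin at the centre of its underside)
- solder_spool: metal solder spool, 60 mm wide, 45 mm tall, standing loose: leave alone (origin at the centre of its underside)
- paste_tin: round red tin, 76 mm wide, 75 mm tall, loose: leave alone (origin at the centre of its underside)
- flux_bottle: amber bottle, 52 mm wide, 130 mm tall, loose: leave alone (origin at the centre of its underside)
- screwdriver: red-handled screwdriver lying loose, about 200 mm long: leave alone (origin at its middle)
- multimeter: yellow hand multimeter lying on its back, 85 x 170 x 35 mm, loose: leave alone (origin at the centre of its underside)
- parts_bin: blue open parts bin, 130 x 170 x 60 mm, loose: leave alone (origin at the centre of its underside)
There are look-alikes about, which are no part of the job. What is shaped like the part that bears scanner_mid but blue or turquoise is not meant.

How it is judged:
By the outcome, as a careful person would: the job done as asked, in the order asked, and still so for the second after the job is handed in, with the robot touching nothing.
Of probe1, probe3, probe4 only 2 to 3 are there at a start; the rules pass over those that are not, and their reading is None.
Of probe2, probe5 only 1 to 2 are there at a start; the rules pass over those that are not, and their reading is None.
At some moment in a run one of scanner may be knocked a few centimetres aside while the robot is not near it.
It also fails if it takes over 208 s, if anything falls off the work surface, if the arm or the gripper's body presses on something with over 40 N, if the wrist force passes 120 N, or if a joint passes its speed limit or range.

ROBOT

A 6-joint arm with a two-finger parallel gripper is mounted at the origin on the work surface. World frame = base frame: x ahead of the robot, y to its left, z up, the work surface at z = 0. Lengths are in mm, angles in rad, forces in N, time in s.
With the tool pointing down it reaches from about 375 to 825 mm from the base axis. Payload 5.5 kg.
Tool frame: the origin (TCP) lies at the very end of the fingers, on their centre line; the grasp point (between the pads) lies 19 mm behind it; z points along the fingers, y is the line along which they close (so a half turn about z gives the same grasp; the last joint's range is limited). The gripper opens to 85 mm and grips with 20 to 120 N. Pads are 22 mm wide; open, the fingers measure 114 mm over their backs; the gripper's body (76 mm by 85 mm) begins 54 mm behind the grasp point. The pads swing forward as they close: fully open they stand 13 mm farther back than shut.
Start: joints at [-1.262, 0.314, -0.047, 1.21, 0, 1.571], TCP at [182.346, -571.616, 210.699] pointing down, gripper open.
Joint ranges: [-2.67, 2.67], [-0.69, 1.73], [-1.03, 1.25], [-2.08, 2.16], [-1.42, 1.45], [-3.14, 3.14]. Speed limits (rad/s): [2.39, 2.39, 3.01, 3.14, 3.14, 3.14].

INTERFACE

Orientations are given as a unit quaternion [w, x, y, z].
In Python, from workcell import ctrl, read_camera, calibration, recognise, mark_of gives the robot as it stands.
- The arm moves only by the tool apply_moves, never from a script. Its argument "commands" is a list that holds one entry, the list of rows, each a list of 7 numbers: the shift along the tool's x, y, z in cm, then the turn, a rotation vector about the tool's x, y, z in degrees, then the finger opening in cm, from 0 to 8.54. In form: [[[x, y, z, rx, ry, rz, grip], ...]]. A call has 1 to 10 rows; each row shifts and turns the commanded pose from where the row before left it, along the tool's axes as they then stand; what a row does not reach is not made up. A row lasts 1/12 s, in which the tool goes at most 41.7 mm and 7.16 degrees, less where a joint would pass 70% of its speed; a pose out of reach is approached as far as the arm can. A call is refused whole if a number of a shift passes 4.17 or a number of a turn 7.16, either way. A call with a gripper value outside its range is refused whole. The fingers move at their own pace and stop on an object; "grip_force" is the grip in N (left out, the last holds). Time passes only in rows, so rows that do not move let the fingers close. It gives the time, the measured TCP pose, the force, the opening and the grip force at its end, in the units of the state.
- ctrl.get_obs(): the state, without advancing time (a new reading comes with each control period).
- read_camera(name): name is "scene" or "top" or "wrist"; returns (picture, depth): 400x640x3 uint8, red, green, blue; 400x640 float32, mm along the optical axis (not along the pixel's ray), 0 where there is no reading.
- calibration(name): a dict with "intrinsics" (3x3 intrinsics, pixels), "R" (3x3) and "t" (3): a world point X has camera coordinates R X + t. Camera axes: x right, y down, z forward; pixel columns grow to the right and rows downward; lengths in mm; the calibration is good to about 2 mm. A picture is of the moment at which its call begins: read the wrist's pose just before it. calibration takes no time and is no camera call; for the wrist camera it gives the pose at the moment of the call.
- ctrl.close_job(): hands the job in; it is judged then, once.
Trained networks look in the newest picture that a camera, given by its name, has taken for a name from the list of things; names that differ only in an ending like _2 or _b are one class to them, and where a whole thing is asked for, a point or a joint stands for the part that bears it (a point fixed in the world has none). Each returns a list of dicts, best first, with "confidence" (0 to 1); they miss things now and then, are a little off and sometimes report something else, mostly with a low value. They report only what shows in the picture. A call takes as long as a camera call. They do not tell look-alikes from the thing itself.
- recognise(camera, query): "bbox" ([centre column, centre row, width, height] in pixels, round what is visible of it).
- mark_of(camera, query): "centre" ([row, column] in pixels: a listed point, or the origin of a listed thing).
The state is a dict: "clock": time; "joints": joint angles; "qvel": joint speeds; "joint_torque": joint torques, N m; "tcp_pos": TCP position; "ee_rot": TCP orientation; "ft_force": force on the tool from outside, world axes, zero at the start; "ft_torque": the same for the moment, N m; "opening": finger opening in mm; "finger_force": force on a finger pad.
Only numpy, scipy, OpenCV 4.12 (cv2) and the standard library are available. Lean on these libraries where they do the work, as an engineer would, in place of code of your own. Each camera call takes 0.05 s, during which the arm holds its last target. There are 200 camera calls.

## Working session

There is one attempt and no reset: what is moved stays moved. The work goes in short steps, Python scripts to look and compute and a tool call to move; the robot and the scene stay as the last step left them, time stands still between calls to the robot, and variables do not carry over. Pictures are saved under pics/ and viewed, at most 14 in all, crops included, and the job is handed in when it is done.

Besides the shell and the picture viewer there is one more tool, called after "Request:" as name(argument=value, ...) on one line, values as JSON. apply_moves: Moves the arm, as the interface text tells. Its arguments: {"type":"object","properties":{"commands":{"type":"array"},"grip_force":{"type":"number"}},"required":["commands"]}

```bash
mkdir -p pics; ls; cat > h.py <<'E'
import numpy as np, cv2
from workcell import ctrl, read_camera, calibration, recognise, mark_of
def snap(c,name=None):
    cal=calibration(c); im,d=read_camera(c)
    if name: cv2.imwrite('pics/'+name,im[:,:,::-1])
    return im,d,cal
def ray(cal,u,v):
    K,R,t=map(np.array,(cal['intrinsics'],cal['R'],cal['t']))
    return -R.T@t.ravel(), R.T@np.linalg.inv(K)@np.array([u,v,1.])
def atz(cal,u,v,z):
    o,r=ray(cal,u,v); return o+r*(z-o[2])/r[2]
def dep(cal,d,u,v):
    o,r=ray(cal,u,v); return o+r*d[int(round(v)),int(round(u))]
def proj(cal,X):
    K,R,t=map(np.array,(cal['intrinsics'],cal['R'],cal['t']))
    p=K@(R@np.array(X,float)+t.ravel()); return p[:2]/p[2]
E
python3 - <<'E'
from h import *
for c in('scene','top'):
    im,d,cal=snap(c,c+'1.png')
    print(c,cal['t'],np.round(np.array(cal['R']),2).tolist())
    for q in ['rack','label','reject_holder','pen_holder','scanner_mid','scanner_mat','probe1_mid','gauge1']:
        print(q,[(np.round(m['centre']).tolist(),round(m['confidence'],2),np.round(dep(cal,d,m['centre'][1],m['centre'][0])).tolist()) for m in mark_of(c,q)[:6]])
o=ctrl.get_obs();print(o)
E
```

```text
pics
scene [-356.31557786  -87.78273528 1315.22490843] [[0.65, 0.76, 0.0], [0.4, -0.34, -0.85], [-0.64, 0.56, -0.53]]
rack [([258.0, 364.0], 0.7, [678.0, 29.0, 58.0])]
label [([272.0, 309.0], 0.61, [629.0, -99.0, 54.0])]
reject_holder [([202.0, 368.0], 0.61, [477.0, 263.0, 30.0])]
pen_holder [([225.0, 314.0], 0.88, [460.0, 58.0, 27.0]), ([373.0, 186.0], 0.36, [656.0, -412.0, 15.0])]
scanner_mid [([373.0, 284.0], 0.82, [783.0, -285.0, 34.0]), ([187.0, 402.0], 0.73, [482.0, 428.0, 26.0]), ([234.0, 177.0], 0.6, [242.0, -256.0, 22.0]), ([277.0, 217.0], 0.58, [487.0, -260.0, 38.0])]
scanner_mat [([282.0, 218.0], 0.81, [506.0, -266.0, 38.0])]
probe1_mid [([238.0, 337.0], 0.66, [640.0, -26.0, 121.0]), ([201.0, 368.0], 0.63, [478.0, 266.0, 33.0])]Traceback (most recent call last):
  File "<stdin>", line 6, in <module>
ValueError: it knows: flux_bottle, label, multimeter, parts_bin, paste_tin, pen_holder, probe1_mid, probe2_mid, probe3_mid, probe4_mid, probe5_mid, rack, reject_holder, scanner_mat, scanner_mid, scanner_spot, scr
```

```bash
python3 - <<'E'
from h import *
for c in('top',):
    im,d,cal=snap(c,c+'1.png')
    print(c,cal['t'],np.round(np.array(cal['R']),2).tolist())
    for q in ['rack','label','reject_holder','pen_holder','scanner_mid','scanner_mat','probe1_mid','probe2_mid']:
        print(q,[(np.round(m['centre']).tolist(),round(m['confidence'],2),np.round(dep(cal,d,m['centre'][1],m['centre'][0])).tolist()) for m in mark_of(c,q)[:6]])
o=ctrl.get_obs();print(o)
E
```

```text
top [  48.4334327   508.79096342 1663.60413078] [[-0.03, -1.0, 0.0], [-1.0, 0.03, -0.05], [0.05, -0.0, -1.0]]
rack [([153.0, 303.0], 0.6, [615.0, 96.0, 70.0]), ([112.0, 308.0], 0.43, [744.0, 76.0, 77.0])]
label [([146.0, 368.0], 0.52, [634.0, -114.0, 36.0])]
reject_holder [([207.0, 245.0], 0.71, [449.0, 293.0, 5.0])]
pen_holder [([211.0, 308.0], 0.6, [431.0, 85.0, 4.0])]
scanner_mid [([102.0, 416.0], 0.71, [776.0, -276.0, 30.0]), ([274.0, 416.0], 0.68, [218.0, -257.0, 32.0]), ([196.0, 411.0], 0.63, [472.0, -249.0, 30.0])]
scanner_mat [([195.0, 412.0], 0.56, [474.0, -251.0, 32.0])]
probe1_mid [([146.0, 337.0], 0.49, [635.0, -12.0, 73.0])]
probe2_mid [([208.0, 196.0], 0.75, [452.0, 446.0, 38.0]), ([206.0, 243.0], 0.73, [453.0, 301.0, 2.0]), ([147.0, 288.0], 0.51, [625.0, 136.0, 153.0])]
{'clock': 0.85, 'joints': array([-1.26200954e+00,  3.13459261e-01, -4.70781369e-02,  1.21020022e+00,
        1.40780908e-05,  1.57077765e+00]), 'qvel': array([ 0.00096   ,  0.00059951, -0.00112944, -0.00012507,  0.00061418,
        0.00163539]), 'joint_torque': array([-1.41656390e-03, -5.39418697e+01,  3.40046918e+01,  1.17503674e-03,
       -1.91559952e-04,  7.56697105e-07]), 'tcp_pos': array([ 182.34983939, -571.63064406,  210.73353911]), 'ee_rot': array([2.79245510e-05, 9.88103560e-01, 1.53789965e-01, 1.14694585e-05]), 'ft_force': array([ 0.12832122, -0.50059772, -0.647385  ]), 'ft_torque': array([-0.02452265, -0.02612497,  0.00359293]), 'finger_force': 0.0, 'opening': 85.38565879765818}
```

View pics/scene1.png

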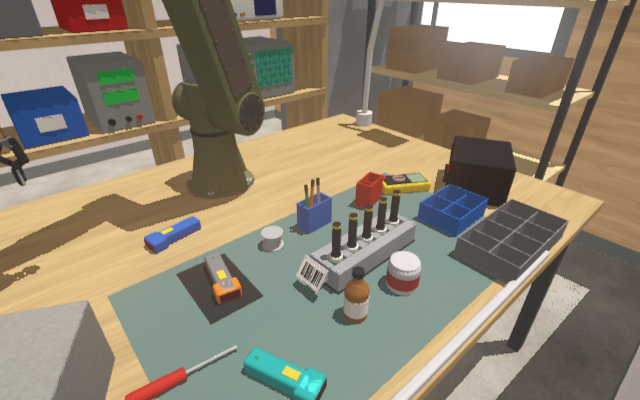

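View pics/top1.png

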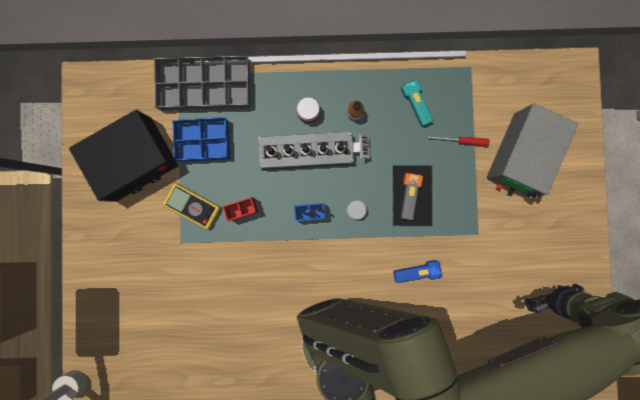

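Five probes stand at (top view) u≈270–341, v≈150. Possible mix-ups: the scanner candidates are grey/orange on the mat (411,195), turquoise (417,103) and blue (418,271), so I choose the one on the mat. For red objects, the tin is at (308,110) and the holder at (240,210), so I choose the holder. Next I'll fit the geometry from depth and check a crop.

```bash
python3 - <<'E'
from h import *
im,d,cal=snap('top')
def cloud(u0,u1,v0,v1):
    P=[]
    for v in range(v0,v1):
        for u in range(u0,u1):
            if d[v,u]>0:P.append(np.r_[dep(cal,d,u,v),u,v,im[v,u]])
    return np.array(P)
P=cloud(250,380,125,180)
A=P[(P[:,2]>54)&(P[:,2]<64)]
r=cv2.minAreaRect(A[:,:2].astype(np.float32));print('rack',r,np.median(A[:,2]))
B=P[P[:,2]>140]
n,lab=cv2.connectedComponents((lambda m:m)(np.array([[ (d[v,u]>0 and dep(cal,d,u,v)[2]>140) for u in range(250,380)] for v in range(125,180)],np.uint8)))
for i in range(1,n):
    vs,us=np.where(lab==i)
    q=np.array([dep(cal,d,u+250,v+125) for u,v in zip(us,vs)]);print('probe',len(q),q.mean(0).round(1),np.median(q[:,2]).round(1))
H=cloud(222,260,195,225);A=H[(H[:,2]>70)&(H[:,2]<95)]
print('red',cv2.minAreaRect(A[:,:2].astype(np.float32)),np.median(A[:,2]))
S=cloud(390,435,163,230);A=S[(S[:,2]>25)&(S[:,2]<45)]
print('scanner',cv2.minAreaRect(A[:,:2].astype(np.float32)),np.median(A[:,2]))
A=S[(S[:,2]>-10)&(S[:,5:].max(1)<60)]
print('mat',cv2.minAreaRect(A[:,:2].astype(np.float32)),np.median(A[:,2]))
cs=im[185:240,205:265];ct=im[160:230,380:445]
cv2.imwrite('pics/crop1.png',np.hstack([cv2.resize(cs,(400,380)),cv2.resize(ct,(380,380))])[:,:,::-1])
for q in ['solder_spool','flux_bottle','paste_tin']:
    print(q,[(np.round(m['centre']).tolist(),round(m['confidence'],2)) for m in mark_of('top',q)[:2]])
E
```

```text
rack ((628.329833984375, 63.198944091796875), (100.65204620361328, 345.446533203125), 1.6837557554244995) 59.28143077946197
probe 40 [628.9  31.3 153.5] 152.6
probe 38 [630.4 -23.5 154. ] 154.2
probe 39 [625.2 140.3 153.8] 154.5
probe 40 [626.9  85.9 154.1] 154.0
probe 39 [623.7 195.4 153.8] 153.9
red ((443.56939697265625, 299.52764892578125), (50.29137420654297, 94.91119384765625), 16.236814498901367) 82.72959983013777
scanner ((470.75, -244.15097045898438), (58.678245544433594, 150.6416015625), 74.66674041748047) 36.259041038359555
mat ((472.99267578125, -258.06756591796875), (127.93192291259766, 196.01437377929688), 87.89331817626953) 2.681261831873144
solder_spool [([210.0, 351.0], 0.51)]
flux_bottle [([114.0, 354.0], 0.61)]
paste_tin [([112.0, 308.0], 0.85), ([143.0, 457.0], 0.68)]
```

View pics/crop1.png

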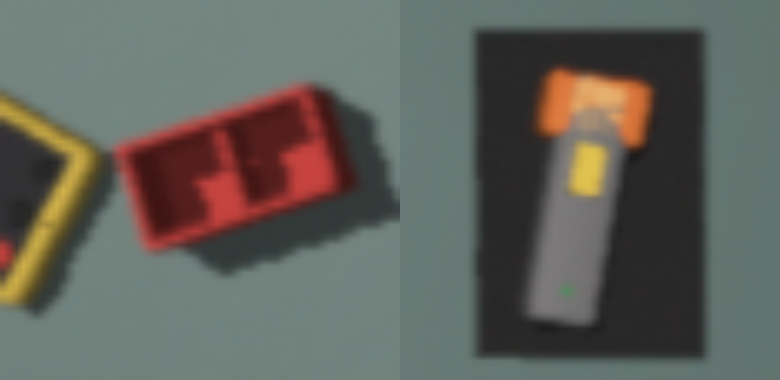

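Crop check: on the left is the empty red two-cell holder, and on the right the grey scanner with its orange head on the black mat. Both are the right ones. Now going above the first probe.

Request:
apply_moves(commands=[[[0, 0, 0, 0, 0, -6.17, 8.54], [0, 0, 0, 0, 0, -6.17, 8.54], [0, 0, 0, 0, 0, -6.17, 8.54], [0, 0, 0, 0, 0, -6.17, 8.54], [0, 0, 0, 0, 0, -6.17, 8.54], [0, 0, 0, 0, 0, -6.17, 8.54], [0, 0, 0, 0, 0, -6.17, 8.54], [0, 0, 0, 0, 0, -6.17, 8.54], [0, 0, 0, 0, 0, -6.17, 8.54], [0, 0, 0, 0, 0, -6.17, 8.54]]])

```text
clock: 1.88
tcp_pos: [182.4, -571.6, 210.7]
ee_rot: [-0.0, 0.768, 0.641, 0.0]
ft_force: [0.0, -1.0, -0.7]
opening: 85.4
finger_force: 0.0
```

Request:
apply_moves(commands=[[[0, 0, 0, 0, 0, -6.17, 8.54], [0, 0, 0, 0, 0, -6.17, 8.54], [2.67, 2.32, 0, 0, 0, 0, 8.54], [2.67, 2.32, 0, 0, 0, 0, 8.54], [2.67, 2.32, 0, 0, 0, 0, 8.54], [2.67, 2.32, 0, 0, 0, 0, 8.54], [2.67, 2.32, 0, 0, 0, 0, 8.54], [2.67, 2.32, 0, 0, 0, 0, 8.54], [2.67, 2.32, 0, 0, 0, 0, 8.54], [2.67, 2.32, 0, 0, 0, 0, 8.54]]])

```text
clock: 2.72
tcp_pos: [362.2, -351.1, 210.9]
ee_rot: [0.0, 0.696, 0.718, 0.0]
ft_force: [0.3, -0.7, -0.6]
opening: 85.3
finger_force: 0.0
```

Request:
apply_moves(commands=[[[2.67, 2.32, 0, 0, 0, 0, 8.54], [2.67, 2.32, 0, 0, 0, 0, 8.54], [2.67, 2.32, 0, 0, 0, 0, 8.54], [2.67, 2.32, 0, 0, 0, 0, 8.54], [2.67, 2.32, 0, 0, 0, 0, 8.54], [2.67, 2.32, 0, 0, 0, 0, 8.54], [2.67, 2.32, 0, 0, 0, 0, 8.54], [2.67, 2.32, 0, 0, 0, 0, 8.54], [2.67, 2.32, 0, 0, 0, 0, 8.54], [2.67, 2.32, 0, 0, 0, 0, 8.54]]])

```text
clock: 3.55
tcp_pos: [586.2, -77.0, 210.8]
ee_rot: [0.0, 0.696, 0.718, 0.0]
ft_force: [0.7, -1.1, 0.6]
opening: 85.4
finger_force: 0.0
```

```bash
cat >> h.py <<'E'
from scipy.spatial.transform import Rotation as Rn
def pose():
    o=ctrl.get_obs(); q=o['ee_rot']; return o,np.array(o['tcp_pos']),Rn.from_quat([q[1],q[2],q[3],q[0]]).as_matrix()
def go(p,R=None):
    o,t,R0=pose(); R=R0 if R is None else R
    s=R0.T@(np.array(p)-t)/10; rv=Rn.from_matrix(R0.T@R).as_rotvec(degrees=True)
    print('t',round(o['clock'],2),'tcp',t.round(1),'shift cm(cur axes)',s.round(2),'in target axes',(R.T@(np.array(p)-t)/10).round(2),'rot',rv.round(2),'F',o['ft_force'].round(1),'open',round(o['opening'],1))
E
python3 - <<'E'
from h import *
o,t,R=pose();print(o['clock'],t.round(1),R.round(4).tolist(),o['joints'].round(2),o['ft_force'].round(2))
im,d,cal=snap('wrist','w1.png')
print([proj(cal,p).round(1).tolist() for p in [(630.4,-23.5,155),(628.9,31.3,155),(627,86,155)]])
E
```

```text
3.55 [586.2 -77.  210.8] [[-0.0305, 0.9995, 0.0003], [0.9995, 0.0305, -0.0001], [-0.0002, 0.0003, -1.0]] [-0.13  0.3  -0.07  1.2  -0.    1.41] [ 0.7  -1.11  0.63]
[[383.6, 142.2], [388.7, 62.7], [394.1, -30.6]]
```

View pics/w1.png

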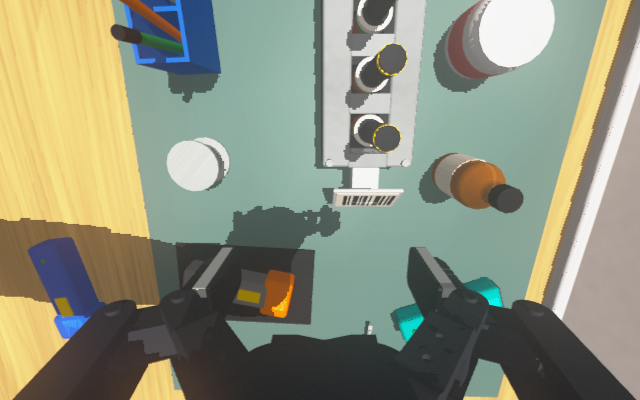

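The wrist view shows probe tops at (386,138) and (392,58), the label at (368,198) and the bottle at (480,185). These agree with the depth fit to about 3 mm. Descending on probe 1.

Request:
apply_moves(commands=[[[2.68, 2.35, 0, 0, 0, 0, 5.0], [2.68, 2.35, 0, 0, 0, 0, 5.0], [0, 0, 0, 0, 0, 0, 5.0], [0, 0, 0, 0, 0, 0, 5.0], [0, 0, 0, 0, 0, 0, 5.0]]])

```text
clock: 4.02
tcp_pos: [630.1, -23.9, 210.4]
ee_rot: [-0.0, 0.696, 0.718, -0.001]
ft_force: [-0.5, 0.1, -0.7]
opening: 50.3
finger_force: 0.0
```

```bash
python3 - <<'E'
from h import *
go((631.5,-22,91))
im,d,cal=snap('wrist','w2.png')
print([proj(cal,p).round(1).tolist() for p in [(631.5,-22,155),(628.9,31.3,155),(627,86,155),(625.2,140.3,155)]])
E
```

```text
t 4.02 tcp [630.1 -23.9 210.4] shift cm(cur axes) [ 0.19  0.16 11.94] in target axes [ 0.19  0.16 11.94] rot [0. 0. 0.] F [-0.5  0.1 -0.7] open 50.3
[[324.8, 205.5], [323.7, 138.0], [323.4, 57.8], [323.2, -35.8]]
```

View pics/w2.png

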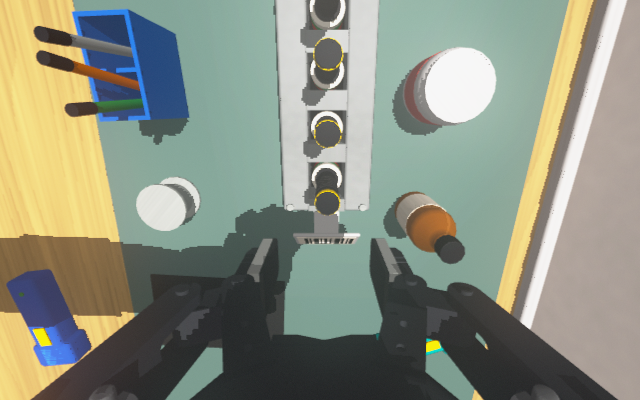

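The wrist view shows the tops at (327,202), (328,132) and (328,53), which puts the probes about +2 mm in x and +3 mm in y from the top-camera estimate. I'll split the difference and go down.

Request:
apply_moves(commands=[[[0.28, 0.2, 2.94, 0, 0, 0, 5.0], [0, 0, 3.0, 0, 0, 0, 5.0], [0, 0, 3.0, 0, 0, 0, 5.0], [0, 0, 3.0, 0, 0, 0, 5.0], [0, 0, 0, 0, 0, 0, 5.0], [0, 0, 0, 0, 0, 0, 5.0], [0, 0, 0, 0, 0, 0, 5.0]]])

```text
clock: 4.65
tcp_pos: [633.2, -21.6, 93.2]
ee_rot: [0.001, 0.697, 0.717, 0.001]
ft_force: [0.2, -0.8, -0.2]
opening: 50.4
finger_force: 0.0
```

Request:
apply_moves(commands=[[[0, 0, 0, 0, 0, 0, 2.5], [0, 0, 0, 0, 0, 0, 1.5], [0, 0, 0, 0, 0, 0, 1.5], [0, 0, 0, 0, 0, 0, 1.5], [0, 0, 0, 0, 0, 0, 1.5], [0, 0, 0, 0, 0, 0, 1.5]]], grip_force=30)

```text
clock: 5.15
tcp_pos: [633.9, -20.9, 93.4]
ee_rot: [0.001, 0.696, 0.718, 0.001]
ft_force: [0.1, 0.8, 6.5]
opening: 19.1
finger_force: 29.2
```

```bash
python3 - <<'E'
from h import *
go((632,-21,91)); print(ctrl.get_obs()['ft_torque'])
E
```

```text
t 5.15 tcp [633.9 -20.9  93.4] shift cm(cur axes) [-0.   -0.2   0.24] in target axes [-0.   -0.2   0.24] rot [0. 0. 0.] F [0.1 0.8 6.5] open 19.1
[-0.14692884  0.21803733  0.00227468]
```

Request:
apply_moves(commands=[[[0, 0, 0, 0, 0, 0, 1.5], [0, 0, 0, 0, 0, 0, 1.5]]], grip_force=60)

```text
clock: 5.32
tcp_pos: [634.0, -20.9, 93.5]
ee_rot: [0.001, 0.696, 0.718, 0.001]
ft_force: [-1.2, 0.1, 7.8]
opening: 18.8
finger_force: 58.1
```

Request:
apply_moves(commands=[[[0, 0, -0.1, 0, 0, 0, 1.5], [0, 0, -0.1, 0, 0, 0, 1.5], [0, 0, -0.1, 0, 0, 0, 1.5], [0, 0, -0.1, 0, 0, 0, 1.5], [0, 0, -0.1, 0, 0, 0, 1.5], [0, 0, -0.1, 0, 0, 0, 1.5], [0, 0, -0.1, 0, 0, 0, 1.5], [0, 0, 0, 0, 0, 0, 1.5], [0, 0, 0, 0, 0, 0, 1.5]]])

```text
clock: 6.07
tcp_pos: [632.3, -20.7, 97.7]
ee_rot: [-0.0, 0.696, 0.718, -0.0]
ft_force: [3.8, -0.4, -13.0]
opening: 18.8
finger_force: 58.8
```

Request:
apply_moves(commands=[[[0, 0, -0.1, 0, 0, 0, 1.5], [0, 0, -0.1, 0, 0, 0, 1.5], [0, 0, -0.1, 0, 0, 0, 1.5], [0, 0, -0.1, 0, 0, 0, 1.5], [0, 0, -0.1, 0, 0, 0, 1.5], [0, 0, -0.1, 0, 0, 0, 1.5], [0, 0, -0.1, 0, 0, 0, 1.5], [0, 0, -0.1, 0, 0, 0, 1.5], [0, 0, 0, 0, 0, 0, 1.5], [0, 0, 0, 0, 0, 0, 1.5]]])

```text
clock: 6.9
tcp_pos: [632.4, -20.7, 106.5]
ee_rot: [-0.0, 0.696, 0.718, -0.0]
ft_force: [3.0, -0.2, -11.6]
opening: 18.6
finger_force: 59.1
```

Request:
apply_moves(commands=[[[0, 0, 0.15, 0, 0, 0, 1.5], [0, 0, 0.15, 0, 0, 0, 1.5], [0, 0, 0, 0, 0, 0, 1.5], [0, 0, 0, 0, 0, 0, 3.0], [0, 0, 0, 0, 0, 0, 5.0], [0, 0, 0, 0, 0, 0, 5.0], [0, 0, 0, 0, 0, 0, 5.0]]])

```text
clock: 7.48
tcp_pos: [632.6, -20.8, 103.5]
ee_rot: [0.0, 0.696, 0.718, 0.0]
ft_force: [0.1, -0.3, 0.1]
opening: 49.8
finger_force: 0.0
```

Request:
apply_moves(commands=[[[0, 0, -2.0, 0, 0, 0, 5.0], [0, 0, -3.0, 0, 0, 0, 5.0], [0, 0, -3.0, 0, 0, 0, 5.0], [0, 0, -2.0, 0, 0, 0, 5.0], [0, 0, 0, 0, 0, 0, 5.0], [0, 0, 0, 0, 0, 0, 5.0]]])

```text
clock: 7.98
tcp_pos: [633.5, -20.8, 204.7]
ee_rot: [0.001, 0.696, 0.718, 0.001]
ft_force: [0.5, 0.0, -0.1]
opening: 49.7
finger_force: 0.0
```

```bash
python3 - <<'E'
from h import *
go((632.2,34,93.4))
im,d,cal=snap('scene')
cv2.imwrite('pics/s2.png',cv2.resize(im[180:300,290:430],None,fx=5,fy=5,interpolation=cv2.INTER_CUBIC)[:,:,::-1])
print(proj(cal,(633,-20,167)),proj(cal,(633,-20,155)))
E
```

```text
t 7.98 tcp [633.5 -20.8 204.7] shift cm(cur axes) [ 5.48 -0.   11.13] in target axes [ 5.48 -0.   11.13] rot [0. 0. 0.] F [ 0.5  0.  -0.1] open 49.7
[337.02558964 219.26354344] [336.8795772  223.68631625]
```

View pics/s2.png

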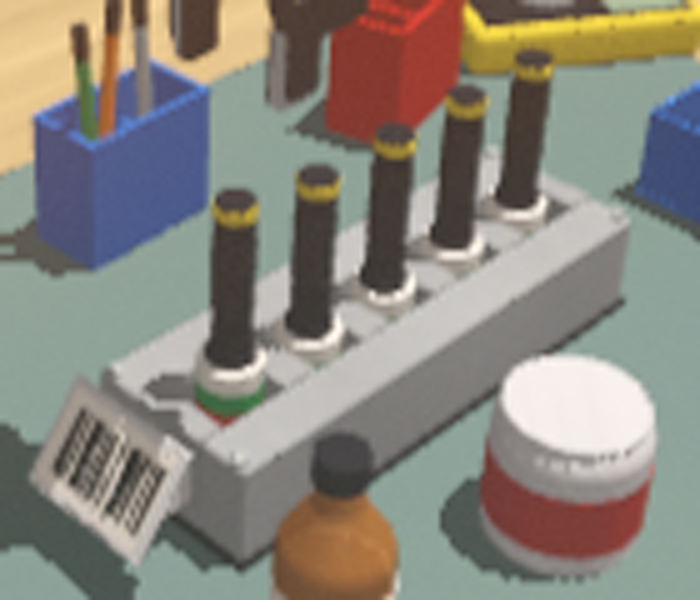

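Probe 1 is raised and its green ring shows at crop (230,400). There is a hint of red at the sleeve's foot, so I'll measure the actual rise from depth.

```bash
python3 - <<'E'
from h import *
im,d,cal=snap('scene')
for i,(x,y) in enumerate([(632.8,-20.5),(631.2,34),(629.5,89),(627.8,144),(626,199)]):
    u,v=proj(cal,(x,y,158)); 
    pts=np.array([dep(cal,d,uu,vv) for uu in range(int(u)-6,int(u)+7) for vv in range(int(v)-8,int(v)+10) if d[vv,uu]>0])
    near=pts[np.hypot(pts[:,0]-x,pts[:,1]-y)<16]
    top=near[near[:,2]>np.percentile(near[:,2],90)-4]
    print(i,np.sort(near[:,2])[-10:].round(1), top.mean(0).round(1))
u,v=proj(cal,(633,-20,70)).astype(int)
for vv in range(v-8,v+8):
    print(vv,im[vv,u].tolist(),dep(cal,d,u,vv).round(1))
E
```

```text
0 [166.4 166.6 166.6 166.6 166.8 166.9 166.9 167.  167.1 167.2] [634.8 -22.1 165.3]
1 [154.8 154.9 155.  155.  155.2 155.3 156.  156.6 156.8 157.2] [632.4  32.5 154.2]
2 [155.4 155.4 155.4 155.5 155.5 155.7 155.7 155.7 156.3 156.7] [631.1  87.7 154.3]
3 [155.  155.1 155.2 155.5 155.5 155.6 155.7 155.7 155.9 155.9] [629.8 142.8 154. ]
4 [155.1 155.1 155.2 155.2 155.2 155.3 155.6 156.2 156.2 156.7] [627.5 197.4 154.4]
245 [62, 57, 53] [638.9 -29.5 102.8]
246 [61, 56, 52] [637.1 -27.7  97.9]
247 [62, 57, 53] [638.1 -28.6  96. ]
248 [60, 55, 52] [638.4 -28.8  93.3]
249 [61, 58, 54] [639.3 -29.5  91.3]
250 [60, 56, 54] [640.  -30.1  89.1]
251 [60, 56, 54] [638.5 -28.6  84.4]
252 [61, 58, 55] [638.7 -28.6  81.5]
253 [84, 79, 76] [641.8 -31.6  82. ]
254 [221, 212, 202] [639.7 -29.4  76.6]
255 [238, 229, 219] [641.5 -31.1  75.6]
256 [177, 168, 159] [644.1 -33.5  75.5]
257 [157, 148, 139] [644.6 -33.9  73.1]
258 [147, 144, 133] [642.1 -31.3  67.1]
259 [110, 125, 103] [643.4 -32.5  65.5]
260 [65, 107, 69] [643.3 -32.3  62.3]
```

Rise is about 11 mm (top at 165.3 against 154.3 for the others), so probe 1 is good; the red is seen down inside the well. Next, probe 2.

Request:
apply_moves(commands=[[[2.75, -0.03, 0, 0, 0, 0, 5.0], [2.75, -0.02, 0, 0, 0, 0, 5.0], [0, 0, 0, 0, 0, 0, 5.0], [0, 0, 2.8, 0, 0, 0, 5.0], [0, 0, 2.8, 0, 0, 0, 5.0], [0, 0, 2.8, 0, 0, 0, 5.0], [0, 0, 2.8, 0, 0, 0, 5.0], [0, 0, 0, 0, 0, 0, 5.0], [0, 0, 0, 0, 0, 0, 3.0], [0, 0, 0, 0, 0, 0, 1.5]]], grip_force=60)

```text
clock: 8.92
tcp_pos: [630.6, 34.0, 92.0]
ee_rot: [0.0, 0.696, 0.718, -0.0]
ft_force: [-0.2, 0.8, -0.8]
opening: 26.7
finger_force: 0.0
```

Request:
apply_moves(commands=[[[0, 0, 0, 0, 0, 0, 1.5], [0, 0, 0, 0, 0, 0, 1.5], [0, 0, 0, 0, 0, 0, 1.5], [0, 0, 0, 0, 0, 0, 1.5], [0, 0, 0, 0, 0, 0, 1.5]]])

```text
clock: 9.33
tcp_pos: [631.5, 34.2, 92.9]
ee_rot: [0.001, 0.696, 0.718, 0.001]
ft_force: [-0.7, 0.4, 6.0]
opening: 18.4
finger_force: 58.6
```

Request:
apply_moves(commands=[[[0, 0, -0.1, 0, 0, 0, 1.5], [0, 0, -0.1, 0, 0, 0, 1.5], [0, 0, -0.1, 0, 0, 0, 1.5], [0, 0, -0.1, 0, 0, 0, 1.5], [0, 0, -0.1, 0, 0, 0, 1.5], [0, 0, -0.1, 0, 0, 0, 1.5], [0, 0, -0.1, 0, 0, 0, 1.5], [0, 0, 0, 0, 0, 0, 1.5], [0, 0, 0, 0, 0, 0, 1.5]]])

```text
clock: 10.08
tcp_pos: [630.4, 34.2, 98.5]
ee_rot: [0.0, 0.696, 0.718, 0.0]
ft_force: [1.5, 0.2, -0.2]
opening: 18.8
finger_force: 58.5
```

No load after 5.6 mm, so probe 2 is a reject. I'll set it down and regrip 25 mm higher so the fingers clear the holder's rim, then lift it out.

Request:
apply_moves(commands=[[[0, 0, 0.25, 0, 0, 0, 1.5], [0, 0, 0.25, 0, 0, 0, 1.5], [0, 0, 0, 0, 0, 0, 1.5], [0, 0, 0, 0, 0, 0, 4.0], [0, 0, 0, 0, 0, 0, 4.0], [0, 0, 0, 0, 0, 0, 4.0], [0, 0, -1.2, 0, 0, 0, 4.0], [0, 0, -1.3, 0, 0, 0, 4.0], [0, 0, 0, 0, 0, 0, 4.0], [0, 0, 0, 0, 0, 0, 1.5]]])

```text
clock: 10.92
tcp_pos: [631.3, 34.3, 119.7]
ee_rot: [0.001, 0.696, 0.718, 0.001]
ft_force: [-0.5, -0.4, -0.4]
opening: 29.3
finger_force: 0.0
```

Request:
apply_moves(commands=[[[0, 0, 0, 0, 0, 0, 1.5], [0, 0, 0, 0, 0, 0, 1.5], [0, 0, 0, 0, 0, 0, 1.5], [0, 0, 0, 0, 0, 0, 1.5], [0, 0, -1.0, 0, 0, 0, 1.5], [0, 0, -1.5, 0, 0, 0, 1.5], [0, 0, -2.0, 0, 0, 0, 1.5], [0, 0, -2.0, 0, 0, 0, 1.5], [0, 0, -2.0, 0, 0, 0, 1.5], [0, 0, -2.5, 0, 0, 0, 1.5]]])

```text
clock: 11.75
tcp_pos: [629.1, 34.1, 228.0]
ee_rot: [-0.001, 0.696, 0.718, -0.001]
ft_force: [0.2, 0.3, -1.8]
opening: 17.2
finger_force: 58.8
```

```bash
python3 - <<'E'
from h import *
go((439,323,225))
im,d,cal=snap('wrist','w3.png')
print([proj(cal,p).round(1).tolist() for p in [(439,323,85),(452,280,85)]])
E
```

```text
t 11.75 tcp [629.1  34.1 228. ] shift cm(cur axes) [ 29.45 -18.12   0.36] in target axes [ 29.45 -18.12   0.36] rot [0. 0. 0.] F [ 0.2  0.3 -1.8] open 17.2
[[97.2, -176.6], [122.9, -107.8]]
```

Request:
apply_moves(commands=[[[2.45, -1.51, 0, 0, 0, 0, 1.5], [2.45, -1.51, 0, 0, 0, 0, 1.5], [2.45, -1.51, 0, 0, 0, 0, 1.5], [2.45, -1.51, 0, 0, 0, 0, 1.5], [2.45, -1.51, 0, 0, 0, 0, 1.5], [2.45, -1.51, 0, 0, 0, 0, 1.5], [2.45, -1.51, 0, 0, 0, 0, 1.5], [2.45, -1.51, 0, 0, 0, 0, 1.5], [0, 0, 0, 0, 0, 0, 1.5], [0, 0, 0, 0, 0, 0, 1.5]]])

```text
clock: 12.63
tcp_pos: [502.7, 227.3, 228.3]
ee_rot: [0.0, 0.695, 0.719, -0.0]
ft_force: [-0.0, 0.1, -0.1]
opening: 17.3
finger_force: 58.9
```

```bash
python3 - <<'E'
from h import *
go((439,323,225))
im,d,cal=snap('wrist')
for p in [(439,323,85),(452,280,85)]:
    q=proj(cal,p).round().astype(int); print(q); cv2.drawMarker(im,q.tolist(),(0,255,0),0,12,1)
cv2.imwrite('pics/w4.png',im[:,:,::-1])
E
```

```text
t 12.63 tcp [502.7 227.3 228.3] shift cm(cur axes) [ 9.77 -6.05  0.32] in target axes [ 9.77 -6.05  0.32] rot [0. 0. 0.] F [-0.   0.1 -0.1] open 17.3
[263  86]
[276 131]
```

View pics/w4.png

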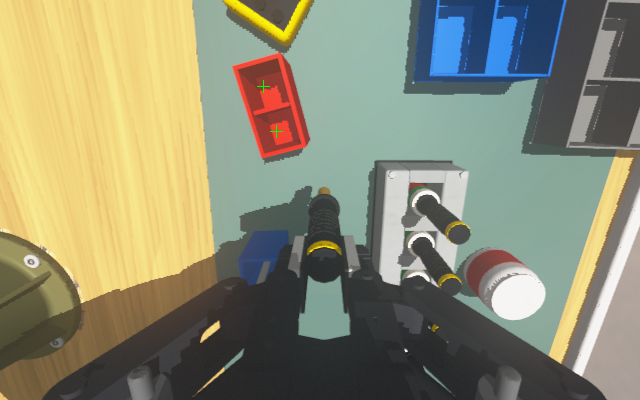

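Markers sit in the cell centres, at (263,86) and (276,131). Red also shows in the wells of rest-state gauges at (410,185), which confirms that hint was harmless. Placing the probe in the far cell.

Request:
apply_moves(commands=[[[2.44, -1.51, 0, 0, 0, 0, 1.5], [2.44, -1.51, 0, 0, 0, 0, 1.5], [2.44, -1.51, 0, 0, 0, 0, 1.5], [2.44, -1.51, 0, 0, 0, 0, 1.5], [0, 0, 0, 0, 0, 0, 1.5], [0, 0, 0, 0, 0, 0, 1.5], [0, 0, 2, 0, 0, 0, 1.5], [0, 0, 2, 0, 0, 0, 1.5], [0, 0, 2, 0, 0, 0, 1.5], [0, 0, 2, 0, 0, 0, 1.5]]])

```text
clock: 13.52
tcp_pos: [441.7, 320.5, 147.5]
ee_rot: [0.0, 0.697, 0.717, 0.0]
ft_force: [0.1, -0.3, 0.1]
opening: 17.6
finger_force: 59.0
```

Request:
apply_moves(commands=[[[0, 0, 1.5, 0, 0, 0, 1.5], [0, 0, 1.5, 0, 0, 0, 1.5], [0, 0, 0.5, 0, 0, 0, 1.5], [0, 0, 0.3, 0, 0, 0, 1.5], [0, 0, 0, 0, 0, 0, 1.5], [0, 0, 0, 0, 0, 0, 1.5]]])

```text
clock: 14.02
tcp_pos: [441.2, 322.0, 111.0]
ee_rot: [0.0, 0.697, 0.717, 0.0]
ft_force: [0.4, 0.3, -0.0]
opening: 17.8
finger_force: 59.0
```

```bash
python3 - <<'E'
from h import *
go((439,323,104))
E
```

```text
t 14.02 tcp [441.2 322.  111. ] shift cm(cur axes) [ 0.11 -0.22  0.7 ] in target axes [ 0.11 -0.22  0.7 ] rot [0. 0. 0.] F [ 0.4  0.3 -0. ] open 17.8
```

Request:
apply_moves(commands=[[[0.1, -0.2, 0.2, 0, 0, 0, 1.5], [0, 0, 0.2, 0, 0, 0, 1.5], [0, 0, 0.2, 0, 0, 0, 1.5], [0, 0, 0.05, 0, 0, 0, 1.5], [0, 0, 0, 0, 0, 0, 1.5], [0, 0, 0, 0, 0, 0, 1.5]]])

```text
clock: 14.52
tcp_pos: [438.3, 323.2, 103.9]
ee_rot: [0.0, 0.696, 0.718, 0.0]
ft_force: [-0.5, -0.6, 0.1]
opening: 17.3
finger_force: 59.0
```

Request:
apply_moves(commands=[[[0, 0, 0.1, 0, 0, 0, 1.5], [0, 0, 0.1, 0, 0, 0, 1.5], [0, 0, 0, 0, 0, 0, 1.5]]])

```text
clock: 14.77
tcp_pos: [439.0, 323.8, 102.8]
ee_rot: [0.0, 0.696, 0.718, 0.001]
ft_force: [-0.3, 0.2, 6.6]
opening: 17.5
finger_force: 59.6
```

Request:
apply_moves(commands=[[[0, 0, 0.05, 0, 0, 0, 1.5], [0, 0, 0.05, 0, 0, 0, 1.5], [0, 0, 0, 0, 0, 0, 1.5]]])

```text
clock: 15.02
tcp_pos: [439.4, 324.3, 102.8]
ee_rot: [-0.0, 0.696, 0.718, 0.002]
ft_force: [-1.7, 0.1, 11.6]
opening: 17.5
finger_force: 60.2
```

Request:
apply_moves(commands=[[[0, 0, -0.12, 0, 0, 0, 1.5], [0, 0, 0, 0, 0, 0, 1.5], [0, 0, 0, 0, 0, 0, 2.5], [0, 0, 0, 0, 0, 0, 3.5], [0, 0, 0, 0, 0, 0, 4.0], [0, 0, 0, 0, 0, 0, 4.0], [0, 0, -1.5, 0, 0, 0, 4.0], [0, 0, -3.0, 0, 0, 0, 4.0], [0, 0, -3.5, 0, 0, 0, 4.0], [0, 0, -3.5, 0, 0, 0, 4.0]]])

```text
clock: 15.85
tcp_pos: [437.5, 322.5, 217.5]
ee_rot: [-0.0, 0.696, 0.718, -0.001]
ft_force: [0.3, 0.6, -0.7]
opening: 40.2
finger_force: 0.0
```

```bash
python3 - <<'E'
from h import *
Y=np.array([-.0306,.9995,0]);X=np.array([.9995,.0306,0]);R=np.c_[Y,X,[0,0,-1]]
go((629.6,89.2,215),R)
im,d,cal=snap('wrist')
q=proj(cal,(439,323,139)).astype(int);print(q)
cv2.imwrite('pics/w5.png',im[100:400,100:500,::-1])
E
```

```text
t 15.85 tcp [437.5 322.5 217.5] shift cm(cur axes) [-23.9   18.49   0.24] in target axes [-23.91  18.48   0.25] rot [-0.1   0.07 -0.02] F [ 0.3  0.6 -0.7] open 40.2
[324 198]
```

View pics/w5.png

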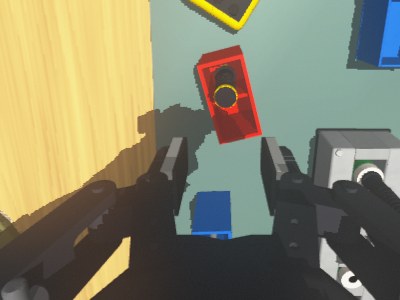

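The probe stands upright in the holder's far cell, its top at about (324,196) against an expected (324,198). On to probe 3.

Request:
apply_moves(commands=[[[-2.39, 1.85, 0, 0, 0, 0, 4.5], [-2.39, 1.85, 0, 0, 0, 0, 4.5], [-2.39, 1.85, 0, 0, 0, 0, 4.5], [-2.39, 1.85, 0, 0, 0, 0, 4.5], [-2.39, 1.85, 0, 0, 0, 0, 4.5], [-2.39, 1.85, 0, 0, 0, 0, 4.5], [-2.39, 1.85, 0, 0, 0, 0, 4.5], [-2.39, 1.85, 0, 0, 0, 0, 4.5], [-2.39, 1.85, 0, 0, 0, 0, 4.5], [-2.39, 1.85, 0, 0, 0, 0, 4.5]]])

```text
clock: 16.73
tcp_pos: [631.2, 88.5, 216.5]
ee_rot: [-0.0, 0.696, 0.718, -0.0]
ft_force: [0.5, 0.2, 0.1]
opening: 45.0
finger_force: 0.0
```

Request:
apply_moves(commands=[[[0, 0, 0, 0, 0, 0, 4.5], [0, 0, 0, 0, 0, 0, 4.5], [0, 0, 0, 0, 0, 0, 4.5]]])

```text
clock: 16.98
tcp_pos: [630.0, 89.9, 216.4]
ee_rot: [-0.001, 0.696, 0.718, -0.0]
ft_force: [-0.7, 0.1, -0.0]
opening: 44.9
finger_force: 0.0
```

```bash
python3 - <<'E'
from h import *
Y=np.array([-.0306,.9995,0]);X=np.array([.9995,.0306,0]);R=np.c_[Y,X,[0,0,-1]]
go((629.6,89.2,118),R)
E
```

```text
t 16.98 tcp [630.   89.9 216.4] shift cm(cur axes) [-0.07 -0.03  9.84] in target axes [-0.07 -0.04  9.84] rot [-0.07 -0.02 -0.04] F [-0.7  0.1 -0. ] open 44.9
```

Request:
apply_moves(commands=[[[-0.05, 0, 2.5, 0, 0, 0, 4.5], [0, 0, 2.5, 0, 0, 0, 4.5], [0, 0, 2.5, 0, 0, 0, 4.5], [0, 0, 2.4, 0, 0, 0, 4.5], [0, 0, 0, 0, 0, 0, 4.5], [0, 0, 0, 0, 0, 0, 3.0], [0, 0, 0, 0, 0, 0, 1.5], [0, 0, 0, 0, 0, 0, 1.5], [0, 0, 0, 0, 0, 0, 1.5], [0, 0, 0, 0, 0, 0, 1.5]]])

```text
clock: 17.82
tcp_pos: [631.5, 89.7, 119.8]
ee_rot: [0.001, 0.696, 0.718, 0.001]
ft_force: [-1.9, -0.1, 4.6]
opening: 17.1
finger_force: 59.1
```

Request:
apply_moves(commands=[[[0, 0, 0, 0, 0, 0, 1.5], [0, 0, 0, 0, 0, 0, 1.5]]])

```text
clock: 17.98
tcp_pos: [631.5, 89.6, 119.8]
ee_rot: [0.001, 0.696, 0.718, 0.001]
ft_force: [-1.5, 0.2, 6.4]
opening: 17.6
finger_force: 59.3
```

Request:
apply_moves(commands=[[[0, 0, -0.1, 0, 0, 0, 1.5], [0, 0, -0.1, 0, 0, 0, 1.5], [0, 0, -0.1, 0, 0, 0, 1.5], [0, 0, -0.1, 0, 0, 0, 1.5], [0, 0, -0.1, 0, 0, 0, 1.5], [0, 0, -0.1, 0, 0, 0, 1.5], [0, 0, -0.1, 0, 0, 0, 1.5], [0, 0, 0, 0, 0, 0, 1.5], [0, 0, 0, 0, 0, 0, 1.5]]])

```text
clock: 18.73
tcp_pos: [629.7, 89.2, 124.2]
ee_rot: [-0.001, 0.696, 0.718, -0.001]
ft_force: [-0.0, 0.6, -11.9]
opening: 17.4
finger_force: 58.8
```

Probe 3 is caught. Pull on to about 11 mm, release, and go up and over to probe 4.

Request:
apply_moves(commands=[[[0, 0, -0.1, 0, 0, 0, 1.5], [0, 0, -0.1, 0, 0, 0, 1.5], [0, 0, -0.1, 0, 0, 0, 1.5], [0, 0, -0.1, 0, 0, 0, 1.5], [0, 0, -0.1, 0, 0, 0, 1.5], [0, 0, -0.1, 0, 0, 0, 1.5], [0, 0, -0.1, 0, 0, 0, 1.5], [0, 0, -0.1, 0, 0, 0, 1.5], [0, 0, 0, 0, 0, 0, 1.5], [0, 0, 0, 0, 0, 0, 1.5]]])

```text
clock: 19.57
tcp_pos: [630.4, 89.3, 133.2]
ee_rot: [-0.0, 0.696, 0.718, -0.0]
ft_force: [-1.4, 0.5, -11.3]
opening: 17.2
finger_force: 59.0
```

Request:
apply_moves(commands=[[[0, 0, 0.15, 0, 0, 0, 1.5], [0, 0, 0.15, 0, 0, 0, 1.5], [0, 0, 0, 0, 0, 0, 1.5], [0, 0, 0, 0, 0, 0, 3.0], [0, 0, 0, 0, 0, 0, 4.5], [0, 0, 0, 0, 0, 0, 4.5], [0, 0, -2.0, 0, 0, 0, 4.5], [0, 0, -3.0, 0, 0, 0, 4.5], [0, 0, -2.5, 0, 0, 0, 4.5], [0, 0, 0, 0, 0, 0, 4.5]]])

```text
clock: 20.4
tcp_pos: [633.8, 89.8, 211.2]
ee_rot: [0.003, 0.696, 0.718, 0.004]
ft_force: [0.8, -0.1, 0.3]
opening: 44.9
finger_force: 0.0
```

Request:
apply_moves(commands=[[[2.75, 0, 0, 0, 0, 0, 4.5], [2.75, 0, 0, 0, 0, 0, 4.5], [0, 0, 0, 0, 0, 0, 4.5], [0, 0, 0, 0, 0, 0, 4.5]]])

```text
clock: 20.73
tcp_pos: [628.9, 145.4, 204.9]
ee_rot: [0.0, 0.696, 0.718, 0.0]
ft_force: [-0.1, -0.9, 0.1]
opening: 45.2
finger_force: 0.0
```

```bash
python3 - <<'E'
from h import *
Y=np.array([-.0306,.9995,0]);X=np.array([.9995,.0306,0]);R=np.c_[Y,X,[0,0,-1]]
go((628.5,144.3,118),R)
im,d,cal=snap('scene')
for i,(x,y) in enumerate([(632.8,-20.5),(629.5,89)]):
    u,v=proj(cal,(x,y,158)); 
    pts=np.array([dep(cal,d,uu,vv) for uu in range(int(u)-6,int(u)+7) for vv in range(int(v)-8,int(v)+10) if d[vv,uu]>0])
    near=pts[np.hypot(pts[:,0]-x,pts[:,1]-y)<16]
    print(i,np.sort(near[:,2])[-10:].round(1))
E
```

```text
t 20.73 tcp [628.9 145.4 204.9] shift cm(cur axes) [-0.11 -0.04  8.69] in target axes [-0.11 -0.04  8.69] rot [0.02 0.01 0.1 ] F [-0.1 -0.9  0.1] open 45.2
0 [166.1 166.1 166.4 166.5 166.5 166.5 166.6 166.8 167.  167.6]
1 [167.2 167.2 167.3 167.4 167.4 167.5 167.6 167.8 168.1 168.4]
```

Probe 3 rose about 12 mm. Now probe 4.

Request:
apply_moves(commands=[[[-0.1, 0, 2.2, 0, 0, 0, 4.5], [0, 0, 2.2, 0, 0, 0, 4.5], [0, 0, 2.2, 0, 0, 0, 4.5], [0, 0, 2.1, 0, 0, 0, 4.5], [0, 0, 0, 0, 0, 0, 4.5], [0, 0, 0, 0, 0, 0, 3.0], [0, 0, 0, 0, 0, 0, 1.5], [0, 0, 0, 0, 0, 0, 1.5], [0, 0, 0, 0, 0, 0, 1.5], [0, 0, 0, 0, 0, 0, 1.5]]])

```text
clock: 21.62
tcp_pos: [629.9, 143.4, 119.5]
ee_rot: [0.001, 0.696, 0.718, 0.001]
ft_force: [0.2, -1.0, 2.8]
opening: 17.4
finger_force: 58.7
```

Request:
apply_moves(commands=[[[0, 0, 0, 0, 0, 0, 1.5], [0, 0, 0, 0, 0, 0, 1.5]]])

```text
clock: 21.78
tcp_pos: [629.9, 143.6, 119.5]
ee_rot: [0.001, 0.696, 0.718, 0.001]
ft_force: [-0.2, 0.1, 6.4]
opening: 17.3
finger_force: 59.1
```

Request:
apply_moves(commands=[[[0, 0, -0.1, 0, 0, 0, 1.5], [0, 0, -0.1, 0, 0, 0, 1.5], [0, 0, -0.1, 0, 0, 0, 1.5], [0, 0, -0.1, 0, 0, 0, 1.5], [0, 0, -0.1, 0, 0, 0, 1.5], [0, 0, -0.1, 0, 0, 0, 1.5], [0, 0, -0.1, 0, 0, 0, 1.5], [0, 0, 0, 0, 0, 0, 1.5], [0, 0, 0, 0, 0, 0, 1.5]]])

```text
clock: 22.53
tcp_pos: [628.8, 143.3, 125.1]
ee_rot: [-0.0, 0.696, 0.718, 0.0]
ft_force: [0.4, 0.1, -0.7]
opening: 17.7
finger_force: 58.6
```

Probe 4 gives no load, so it's a reject. Carrying it to the near cell.

Request:
apply_moves(commands=[[[0, 0, -1.0, 0, 0, 0, 1.5], [0, 0, -1.5, 0, 0, 0, 1.5], [0, 0, -2.0, 0, 0, 0, 1.5], [0, 0, -2.0, 0, 0, 0, 1.5], [0, 0, -2.0, 0, 0, 0, 1.5], [0, 0, -2.0, 0, 0, 0, 1.5], [0, 0, 0, 0, 0, 0, 1.5]]])

```text
clock: 23.12
tcp_pos: [630.7, 143.8, 235.4]
ee_rot: [0.002, 0.696, 0.718, 0.003]
ft_force: [1.0, 0.5, -0.2]
opening: 17.4
finger_force: 58.9
```

Request:
apply_moves(commands=[[[1.78, -2.16, 0, 0, 0, 0, 1.5], [1.78, -2.16, 0, 0, 0, 0, 1.5], [1.78, -2.16, 0, 0, 0, 0, 1.5], [1.78, -2.16, 0, 0, 0, 0, 1.5], [1.78, -2.16, 0, 0, 0, 0, 1.5], [1.78, -2.16, 0, 0, 0, 0, 1.5], [1.78, -2.16, 0, 0, 0, 0, 1.5], [1.78, -2.16, 0, 0, 0, 0, 1.5], [0, 0, 0, 0, 0, 0, 1.5], [0, 0, 0, 0, 0, 0, 1.5]]])

```text
clock: 23.95
tcp_pos: [450.6, 281.0, 230.0]
ee_rot: [0.0, 0.695, 0.719, -0.0]
ft_force: [-0.0, -0.0, 0.0]
opening: 17.4
finger_force: 59.0
```

```bash
python3 - <<'E'
from h import *
Y=np.array([-.0306,.9995,0]);X=np.array([.9995,.0306,0]);R=np.c_[Y,X,[0,0,-1]]
go((452,280,103),R)
E
```

```text
t 23.95 tcp [450.6 281.  230. ] shift cm(cur axes) [-0.1   0.14 12.7 ] in target axes [-0.1   0.14 12.7 ] rot [-0.01  0.01  0.12] F [-0. -0.  0.] open 17.4
```

Request:
apply_moves(commands=[[[-0.1, 0.1, 2, 0, 0, 0, 1.5], [0, 0, 2, 0, 0, 0, 1.5], [0, 0, 2, 0, 0, 0, 1.5], [0, 0, 2, 0, 0, 0, 1.5], [0, 0, 2, 0, 0, 0, 1.5], [0, 0, 1.5, 0, 0, 0, 1.5], [0, 0, 0.5, 0, 0, 0, 1.5], [0, 0, 0, 0, 0, 0, 1.5], [0, 0, 0, 0, 0, 0, 1.5]]])

```text
clock: 24.7
tcp_pos: [453.4, 279.1, 110.3]
ee_rot: [0.0, 0.697, 0.717, -0.0]
ft_force: [0.3, -0.1, -0.9]
opening: 17.6
finger_force: 59.0
```

Request:
apply_moves(commands=[[[0, 0, 0.1, 0, 0, 0, 1.5], [0, 0, 0.1, 0, 0, 0, 1.5], [0, 0, 0.1, 0, 0, 0, 1.5], [0, 0, 0, 0, 0, 0, 1.5], [0, 0, 0, 0, 0, 0, 1.5]]])

```text
clock: 25.12
tcp_pos: [453.0, 279.6, 107.3]
ee_rot: [0.0, 0.696, 0.718, 0.0]
ft_force: [-0.3, 0.3, -1.1]
opening: 17.6
finger_force: 59.0
```

Request:
apply_moves(commands=[[[0, 0, 0.1, 0, 0, 0, 1.5], [0, 0, 0.1, 0, 0, 0, 1.5], [0, 0, 0, 0, 0, 0, 1.5]]])

```text
clock: 25.37
tcp_pos: [452.7, 279.4, 104.8]
ee_rot: [-0.0, 0.696, 0.718, -0.0]
ft_force: [-0.8, 0.2, -0.8]
opening: 17.6
finger_force: 59.0
```

Request:
apply_moves(commands=[[[0, 0, 0.1, 0, 0, 0, 1.5], [0, 0, 0.1, 0, 0, 0, 1.5], [0, 0, 0, 0, 0, 0, 1.5]]])

```text
clock: 25.62
tcp_pos: [453.2, 279.8, 103.4]
ee_rot: [0.0, 0.696, 0.718, 0.0]
ft_force: [0.2, -0.2, 2.4]
opening: 17.7
finger_force: 59.3
```

Request:
apply_moves(commands=[[[0, 0, 0, 0, 0, 0, 1.5], [0, 0, 0, 0, 0, 0, 2.5], [0, 0, 0, 0, 0, 0, 3.5], [0, 0, 0, 0, 0, 0, 4.0], [0, 0, 0, 0, 0, 0, 4.0], [0, 0, -1.5, 0, 0, 0, 4.0], [0, 0, -3.0, 0, 0, 0, 4.0], [0, 0, -3.5, 0, 0, 0, 4.0], [0, 0, -3.5, 0, 0, 0, 4.0], [0, 0, 0, 0, 0, 0, 4.0]]])

```text
clock: 26.45
tcp_pos: [456.0, 281.4, 224.9]
ee_rot: [0.001, 0.696, 0.718, 0.005]
ft_force: [1.3, -0.4, 0.2]
opening: 39.6
finger_force: 0.0
```

```bash
python3 - <<'E'
from h import *
Y=np.array([-.0306,.9995,0]);X=np.array([.9995,.0306,0]);R=np.c_[Y,X,[0,0,-1]]
go((626.8,199.2,215),R)
im,d,cal=snap('scene')
cv2.imwrite('pics/s3.png',cv2.resize(im[140:300,290:430],None,fx=4,fy=4,interpolation=cv2.INTER_CUBIC)[:,:,::-1])
E
```

```text
t 26.45 tcp [456.  281.4 224.9] shift cm(cur axes) [-8.74 16.81  1.09] in target axes [-8.74 16.82  0.99] rot [ 0.5  -0.28 -0.02] F [ 1.3 -0.4  0.2] open 39.6
```

View pics/s3.png

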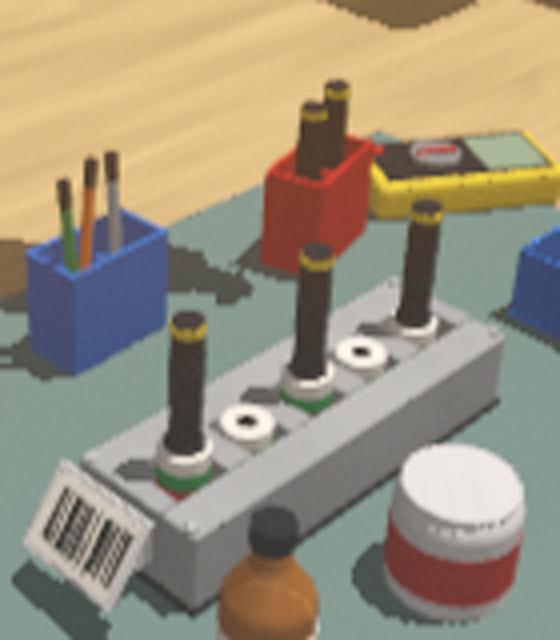

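Two rejects stand upright in the red holder (crop ~(325,120)), gauges 1 and 3 show green, and sockets 2 and 4 are empty. Now probe 5, with another check of gauge 1's foot.

Request:
apply_moves(commands=[[[-1.46, 2.8, 0, 0, 0, 0, 4.5], [-1.46, 2.8, 0, 0, 0, 0, 4.5], [-1.46, 2.8, 0, 0, 0, 0, 4.5], [-1.46, 2.8, 0, 0, 0, 0, 4.5], [-1.46, 2.8, 0, 0, 0, 0, 4.5], [-1.46, 2.8, 0, 0, 0, 0, 4.5], [0, 0, 0, 0, 0, 0, 4.5], [0, 0, 0, 0, 0, 0, 4.5], [0, 0, 0, 0, 0, 0, 4.5]]])

```text
clock: 27.25
tcp_pos: [622.4, 196.8, 216.5]
ee_rot: [-0.001, 0.696, 0.718, -0.001]
ft_force: [0.3, 0.0, -0.7]
opening: 44.7
finger_force: 0.0
```

```bash
python3 - <<'E'
from h import *
Y=np.array([-.0306,.9995,0]);X=np.array([.9995,.0306,0]);R=np.c_[Y,X,[0,0,-1]]
go((626.8,199.2,118),R)
im,d,cal=snap('scene')
u,v=proj(cal,(633,-20,70)).astype(int)
for vv in range(v+5,v+16):
  for uu in (u,u-3):print(vv,uu,im[vv,uu].tolist(),dep(cal,d,uu,vv).round(1),end=' ')
  print()
E
```

```text
t 27.25 tcp [622.4 196.8 216.5] shift cm(cur axes) [0.23 0.47 9.85] in target axes [0.23 0.44 9.85] rot [-0.15  0.02 -0.04] F [ 0.3  0.  -0.7] open 44.7
258 335 [142, 139, 127] [643.7 -32.9  68.9] 258 332 [122, 125, 109] [636.9 -36.1  66.4] 
259 335 [108, 121, 100] [642.1 -31.2  64. ] 259 332 [63, 100, 65] [637.7 -36.8  64.2] 
260 335 [60, 102, 65] [644.8 -33.8  64.1] 260 332 [61, 100, 64] [637.1 -36.1  60.4] 
261 335 [62, 102, 65] [642.8 -31.7  58.6] 261 332 [62, 101, 65] [638.3 -37.2  58.7] 
262 335 [67, 96, 64] [642.6 -31.5  55.3] 262 332 [99, 85, 60] [635.3 -34.2  52. ] 
263 335 [105, 76, 56] [643.  -31.7  52.5] 263 332 [141, 92, 88] [633.9 -32.8  47.2] 
264 335 [130, 71, 68] [643.4 -32.   50. ] 264 332 [172, 154, 152] [646.3 -44.5  58.8] 
265 335 [171, 158, 154] [644.3 -32.7  47.8] 265 332 [186, 182, 180] [647.5 -45.6  57.2] 
266 335 [194, 192, 188] [655.4 -43.5  58.2] 266 332 [172, 169, 167] [652.3 -50.1  60. ] 
267 335 [192, 190, 187] [659.8 -47.6  60.5] 267 332 [178, 176, 172] [653.8 -51.5  58.7] 
268 335 [192, 190, 187] [660.4 -48.1  58.1] 268 332 [196, 194, 190] [656.2 -53.6  58.5]
```

The red sits at z≈50, below the rack's top, so gauge 1 is at 11 mm as predicted. Testing probe 5.

Request:
apply_moves(commands=[[[0.2, 0.45, 2.5, 0, 0, 0, 4.5], [0, 0, 2.5, 0, 0, 0, 4.5], [0, 0, 2.5, 0, 0, 0, 4.5], [0, 0, 2.3, 0, 0, 0, 4.5], [0, 0, 0, 0, 0, 0, 4.5], [0, 0, 0, 0, 0, 0, 3.0], [0, 0, 0, 0, 0, 0, 1.5], [0, 0, 0, 0, 0, 0, 1.5], [0, 0, 0, 0, 0, 0, 1.5], [0, 0, 0, 0, 0, 0, 1.5]]])

```text
clock: 28.13
tcp_pos: [628.7, 199.6, 121.9]
ee_rot: [0.0, 0.696, 0.718, 0.001]
ft_force: [-2.2, -0.7, 5.6]
opening: 17.0
finger_force: 59.2
```

Request:
apply_moves(commands=[[[0, 0, 0, 0, 0, 0, 1.5], [0, 0, 0, 0, 0, 0, 1.5]]])

```text
clock: 28.3
tcp_pos: [628.8, 199.5, 121.9]
ee_rot: [0.0, 0.696, 0.718, 0.001]
ft_force: [-1.3, 0.2, 8.1]
opening: 16.8
finger_force: 59.4
```

Request:
apply_moves(commands=[[[0, 0, -0.1, 0, 0, 0, 1.5], [0, 0, -0.1, 0, 0, 0, 1.5], [0, 0, -0.1, 0, 0, 0, 1.5], [0, 0, -0.1, 0, 0, 0, 1.5], [0, 0, -0.1, 0, 0, 0, 1.5], [0, 0, -0.1, 0, 0, 0, 1.5], [0, 0, -0.1, 0, 0, 0, 1.5], [0, 0, 0, 0, 0, 0, 1.5], [0, 0, 0, 0, 0, 0, 1.5]]])

```text
clock: 29.05
tcp_pos: [627.1, 198.9, 126.0]
ee_rot: [-0.001, 0.696, 0.718, -0.001]
ft_force: [1.5, 0.1, -11.8]
opening: 17.3
finger_force: 58.8
```

Probe 5 is caught. Finish the pull, release it and go up.

Request:
apply_moves(commands=[[[0, 0, -0.1, 0, 0, 0, 1.5], [0, 0, -0.1, 0, 0, 0, 1.5], [0, 0, -0.1, 0, 0, 0, 1.5], [0, 0, -0.1, 0, 0, 0, 1.5], [0, 0, -0.1, 0, 0, 0, 1.5], [0, 0, -0.1, 0, 0, 0, 1.5], [0, 0, -0.1, 0, 0, 0, 1.5], [0, 0, -0.1, 0, 0, 0, 1.5], [0, 0, 0, 0, 0, 0, 1.5], [0, 0, 0, 0, 0, 0, 1.5]]])

```text
clock: 29.88
tcp_pos: [627.8, 199.1, 135.2]
ee_rot: [-0.0, 0.696, 0.718, 0.0]
ft_force: [-1.5, 0.4, -11.3]
opening: 17.0
finger_force: 59.0
```

Request:
apply_moves(commands=[[[0, 0, 0.15, 0, 0, 0, 1.5], [0, 0, 0.15, 0, 0, 0, 1.5], [0, 0, 0, 0, 0, 0, 1.5], [0, 0, 0, 0, 0, 0, 3.0], [0, 0, 0, 0, 0, 0, 4.5], [0, 0, 0, 0, 0, 0, 4.5], [0, 0, -2.0, 0, 0, 0, 4.5], [0, 0, -3.0, 0, 0, 0, 4.5], [0, 0, -3.5, 0, 0, 0, 4.5], [0, 0, -1.5, 0, 0, 0, 4.5]]])

```text
clock: 30.72
tcp_pos: [629.6, 199.6, 237.0]
ee_rot: [0.001, 0.696, 0.718, 0.003]
ft_force: [1.1, 0.9, 1.4]
opening: 45.1
finger_force: 0.0
```

```bash
cat >> h.py <<'E'
def scan():
    im,d,cal=snap('top'); P=[];C=[]
    for v in range(150,250):
        for u in range(370,460):
            if d[v,u]>0:
                p=dep(cal,d,u,v)
                if 22<p[2]<48: P.append(p);C.append(im[v,u])
    P=np.array(P);C=np.array(C).astype(int)
    sel=(P[:,0]>380)&(P[:,0]<580);P=P[sel];C=C[sel]
    r=cv2.minAreaRect(P[:,:2].astype(np.float32)); org=P[(C[:,0]>C[:,2]+90)].mean(0)
    print('rect',r,'orange',org.round(1),'n',len(P)); return r,org
E
python3 - <<'E'
from h import *
o,t,R0=pose();print(t.round(1),o['joints'].round(2))
im,d,cal=snap('scene')
for i,(x,y) in enumerate([(632.8,-20.5),(629.5,89),(627,199)]):
    u,v=proj(cal,(x,y,158)); 
    pts=np.array([dep(cal,d,uu,vv) for uu in range(int(u)-6,int(u)+7) for vv in range(int(v)-8,int(v)+10) if d[vv,uu]>0])
    near=pts[np.hypot(pts[:,0]-x,pts[:,1]-y)<16]
    print(i,np.sort(near[:,2])[-8:].round(1))
scan()
E
```

```text
[629.6 199.6 237. ] [ 0.31  0.42  0.16  1.31 -0.    1.85]
0 [166.2 166.5 166.6 166.8 166.9 167.1 167.1 167.4]
1 [167.  167.1 167.1 167.1 167.2 167.6 167.7 167.9]
2 [166.9 167.1 167.4 167.6 167.6 167.8 167.8 168.1]
rect ((469.6265869140625, -247.76210021972656), (58.594329833984375, 150.5679473876953), 77.78114318847656) orange [ 517.5 -256.2   36.3] n 653
```

All three caught gauges are at about 11–12 mm. The scanner may have shifted slightly, so I'll approach it and look closely.

Request:
apply_moves(commands=[[[-3.28, -0.75, 0, 0, 0, 0, 7], [-3.28, -0.75, 0, 0, 0, 0, 7], [-3.28, -0.75, 0, 0, 0, 0, 7], [-3.28, -0.75, 0, 0, 0, 0, 7], [-3.28, -0.75, 0, 0, 0, 0, 7], [-3.28, -0.75, 0, 0, 0, 0, 7], [-3.28, -0.75, 0, 0, 0, 0, 7], [-3.28, -0.75, 0, 0, 0, 0, 7], [-3.28, -0.75, 0, 0, 0, 0, 7], [-3.28, -0.75, 0, 0, 0, 0, 7]]])

```text
clock: 31.65
tcp_pos: [561.9, -132.5, 231.1]
ee_rot: [-0.0, 0.696, 0.718, -0.0]
ft_force: [0.5, 0.3, 0.1]
opening: 70.0
finger_force: 0.0
```

Request:
apply_moves(commands=[[[-3.28, -0.75, 0, 0, 0, 0, 7], [-3.28, -0.75, 0, 0, 0, 0, 7], [-3.28, -0.75, 0, 0, 0, 0, 7], [-3.28, -0.75, 0, 0, 0, 0, 7], [0, 0, 0, 0, 0, -6.9, 7], [0, 0, 0, 0, 0, -6.9, 7], [0, 0, 0, 0, 0, -6.9, 7], [0, 0, 0, 0, 0, -6.9, 7], [0, 0, 0, 0, 0, -6.9, 7], [0, 0, 0, 0, 0, -6.9, 7]]])

```text
clock: 32.48
tcp_pos: [536.4, -263.0, 230.8]
ee_rot: [-0.001, 0.395, 0.919, -0.0]
ft_force: [-0.4, -0.3, 0.2]
opening: 69.8
finger_force: 0.0
```

Request:
apply_moves(commands=[[[0, 0, 0, 0, 0, -6.9, 7], [0, 0, 0, 0, 0, -6.9, 7], [0, 0, 0, 0, 0, -6.9, 7], [0, 0, 0, 0, 0, -6.9, 7], [0, 0, 0, 0, 0, -6.9, 7], [0, 0, 0, 0, 0, 0, 7], [0, 0, 0, 0, 0, 0, 7]]])

```text
clock: 33.07
tcp_pos: [536.5, -262.9, 231.2]
ee_rot: [-0.0, 0.109, 0.994, 0.0]
ft_force: [0.3, 1.0, 1.2]
opening: 69.8
finger_force: 0.0
```

```bash
python3 - <<'E'
from h import *
o,t,R0=pose();print(o['clock'],t.round(1),R0[:,0].round(3),o['joints'].round(2))
im,d,cal=snap('wrist','w6.png')
print(proj(cal,(470,-248,37)))
P=[];C=[];U=[]
for v in range(0,330,2):
    for u in range(150,500,2):
        if d[v,u]>0:
            p=dep(cal,d,u,v)
            if 24<p[2]<50 and np.hypot(p[0]-470,p[1]+248)<110: P.append(p);C.append(im[v,u])
P=np.array(P);C=np.array(C).astype(int)
r=cv2.minAreaRect(P[:,:2].astype(np.float32));print('rect',r,len(P),np.median(P[:,2]))
print('orange',P[(C[:,0]>C[:,2]+90)].mean(0))
print(mark_of('wrist','scanner_mid')[:2])
M=[];
for v in range(0,330,2):
    for u in range(100,540,2):
        if d[v,u]>0 and im[v,u].max()<50:
            p=dep(cal,d,u,v)
            if -6<p[2]<12 and np.hypot(p[0]-473,p[1]+258)<160: M.append(p)
M=np.array(M);print('mat',cv2.minAreaRect(M[:,:2].astype(np.float32)),len(M))
E
```

```text
33.0667 [ 536.5 -262.9  231.2] [-0.976  0.217  0.001] [-0.46  0.3  -0.02  1.25 -0.   -0.24]
[323.31737111 115.53702271]
rect ((471.46661376953125, -244.8855438232422), (56.697410583496094, 150.54937744140625), 77.55461883544922) 1157 35.74500717568304
orange [ 516.84735892 -254.8984468    35.85412038]
[{'centre': [320.0, 346.6], 'confidence': 0.76}, {'centre': [116.4, 324.2], 'confidence': 0.57}]Traceback (most recent call last):
  File "<stdin>", line 21, in <module>
IndexError: too many indices for array: array is 1-dimensional, but 2 were indexed
```

View pics/w6.png

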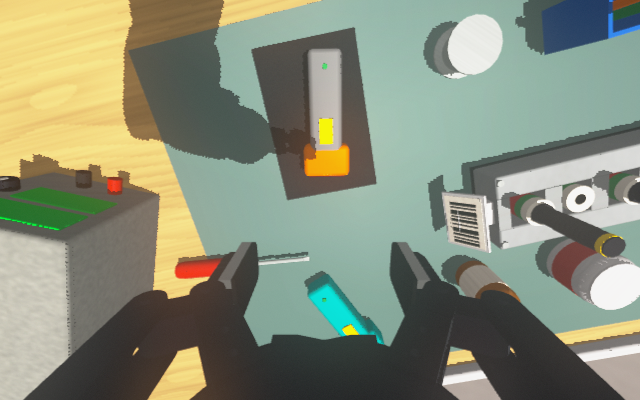

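The wrist view shows the grey/orange scanner on its mat with centreline from (325,50) to (327,176), already aligned with the tool. Its centre is about (472,-245). Descending.

Request:
apply_moves(commands=[[[3.35, 0.17, 0, 0, 0, 0, 7], [3.35, 0.17, 0, 0, 0, 0, 7], [0, 0, 3.0, 0, 0, 0, 7], [0, 0, 3.0, 0, 0, 0, 7], [0, 0, 3.0, 0, 0, 0, 7], [0, 0, 3.0, 0, 0, 0, 7], [0, 0, 3.0, 0, 0, 0, 7], [0, 0, 3.0, 0, 0, 0, 7], [0, 0, 0, 0, 0, 0, 7], [0, 0, 0, 0, 0, 0, 7]]])

```text
clock: 34.0
tcp_pos: [470.5, -244.6, 51.0]
ee_rot: [-0.002, 0.108, 0.994, 0.001]
ft_force: [0.2, -0.3, -0.3]
opening: 70.0
finger_force: 0.0
```

```bash
python3 - <<'E'
from h import *
go((471.8,-245,6)); scan()
E
```

```text
t 34.0 tcp [ 470.5 -244.6   51. ] shift cm(cur axes) [-0.15 -0.02  4.5 ] in target axes [-0.15 -0.02  4.5 ] rot [0. 0. 0.] F [ 0.2 -0.3 -0.3] open 70.0
rect ((470.80859375, -244.12930297851562), (57.566410064697266, 150.93115234375), 74.5129623413086) orange [ 528.9 -254.4   36. ] n 415
```

Request:
apply_moves(commands=[[[-0.15, 0, 2.0, 0, 0, 0, 7], [0, 0, 1.5, 0, 0, 0, 7], [0, 0, 0.9, 0, 0, 0, 7], [0, 0, 0, 0, 0, 0, 7], [0, 0, 0, 0, 0, 0, 5.5], [0, 0, 0, 0, 0, 0, 3.5], [0, 0, 0, 0, 0, 0, 3.5], [0, 0, 0, 0, 0, 0, 3.5], [0, 0, 0, 0, 0, 0, 3.5], [0, 0, 0, 0, 0, 0, 3.5]]], grip_force=60)

```text
clock: 34.88
tcp_pos: [474.8, -246.4, 9.9]
ee_rot: [0.001, 0.108, 0.994, -0.001]
ft_force: [-1.0, 0.3, 7.4]
opening: 37.5
finger_force: 59.8
```

```bash
python3 - <<'E'
from h import *
go((471.8,-245,6)); o,t,R=pose(); print(R.round(4).tolist(),o['finger_force'])
E
```

```text
t 34.88 tcp [ 474.8 -246.4    9.9] shift cm(cur axes) [0.32 0.08 0.39] in target axes [0.32 0.08 0.39] rot [0. 0. 0.] F [-1.   0.3  7.4] open 37.5
[[-0.9768, 0.2142, 0.0024], [0.2142, 0.9768, -0.0014], [-0.0026, -0.0009, -1.0]] 59.82260227203369
```

Request:
apply_moves(commands=[[[0, 0, -1.0, 0, 0, 0, 3.5], [0, 0, -2.0, 0, 0, 0, 3.5], [0, 0, -3.0, 0, 0, 0, 3.5], [0, 0, -3.0, 0, 0, 0, 3.5], [0, 0, -3.0, 0, 0, 0, 3.5], [0, 0, -3.0, 0, 0, 0, 3.5], [0, 0, -3.0, 0, 0, 0, 3.5], [0, 0, 0, 0, 0, 0, 3.5], [0, 0, 0, 0, 0, 0, 3.5]]])

```text
clock: 35.63
tcp_pos: [474.9, -246.4, 190.8]
ee_rot: [0.002, 0.108, 0.994, -0.001]
ft_force: [0.8, -0.8, -1.7]
opening: 37.7
finger_force: 60.9
```

```bash
cat >> h.py <<'E'
L=np.array([635.6,-100.6,55]); 
_c,_s=np.cos(np.radians(35)),np.sin(np.radians(35))
n=_c*np.array([.0306,-.9995,0])+np.array([0,0,_s])
Xt=n; zs=_s*np.array([-.0306,.9995,0])+np.array([0,0,_c]); Zt=-zs; RT=np.c_[Xt,np.cross(Zt,Xt),Zt]
OFF=np.array([3.2,0,-10.1])
PT=L+175*n-RT@OFF
E
python3 - <<'E'
from h import *
o,t,R=pose(); print(t.round(1),o['joints'].round(2),o['ft_force'].round(1),o['opening'],PT.round(1),RT.round(3).tolist())
# yaw part: tool vertical, x along horizontal of n
Xh=np.array([.0306,-.9995,0]);Rh=np.c_[Xh,np.cross([0,0,-1],Xh),[0,0,-1]]
go((PT[0],PT[1],235),Rh)
print('tilt',Rn.from_matrix(Rh.T@RT).as_rotvec(degrees=True))
im,d,cal=snap('scene')
m=mark_of('scene','label')[0]; v,u=m['centre'];print('label',m['confidence'],dep(cal,d,u,v).round(1), proj(cal,L),u,v)
E
```

```text
[ 474.9 -246.4  190.8] [-0.48  0.2  -0.25  1.12 -0.   -0.26] [ 0.8 -0.8 -1.7] 37.670588819530174 [ 640.1 -247.1  145.3] [[0.025, -1.0, 0.018], [-0.819, -0.031, -0.573], [0.574, -0.0, -0.819]]
t 35.63 tcp [ 474.9 -246.4  190.8] shift cm(cur axes) [-16.17   3.47  -4.34] in target axes [  0.57 -16.51  -4.42] rot [  -0.3     0.13 -104.12] F [ 0.8 -0.8 -1.7] open 37.7
tilt [-3.60204420e-16  3.50000000e+01 -1.90344772e-15]
label 0.71 [632.2 -98.6  56. ] [310.59971893 273.61994672] 310.3 272.1
```

Request:
apply_moves(commands=[[[0, 0, -1, 0, 0, -6.94, 3.5], [0, 0, -1, 0, 0, -6.94, 3.5], [0, 0, -1, 0, 0, -6.94, 3.5], [0, 0, -1, 0, 0, -6.94, 3.5], [0, 0, -0.4, 0, 0, -6.94, 3.5], [0, 0, 0, 0, 0, -6.94, 3.5], [0, 0, 0, 0, 0, -6.94, 3.5], [0, 0, 0, 0, 0, -6.94, 3.5], [0, 0, 0, 0, 0, -6.94, 3.5], [0, 0, 0, 0, 0, -6.94, 3.5]]])

```text
clock: 36.57
tcp_pos: [472.3, -245.1, 230.0]
ee_rot: [-0.001, -0.48, 0.877, 0.002]
ft_force: [-0.1, -0.5, -0.1]
opening: 37.5
finger_force: 60.8
```

Request:
apply_moves(commands=[[[0, 0, 0, 0, 0, -6.94, 3.5], [0, 0, 0, 0, 0, -6.94, 3.5], [0, 0, 0, 0, 0, -6.94, 3.5], [0, 0, 0, 0, 0, -6.94, 3.5], [0, 0, 0, 0, 0, -6.94, 3.5], [0.1, -2.75, 0, 0, 0, 0, 3.5], [0.1, -2.75, 0, 0, 0, 0, 3.5], [0.1, -2.75, 0, 0, 0, 0, 3.5], [0.1, -2.75, 0, 0, 0, 0, 3.5], [0.1, -2.75, 0, 0, 0, 0, 3.5]]])

```text
clock: 37.4
tcp_pos: [611.1, -246.0, 229.7]
ee_rot: [0.001, 0.718, -0.696, -0.002]
ft_force: [-0.1, 0.3, -1.4]
opening: 37.7
finger_force: 60.9
```

Request:
apply_moves(commands=[[[0.1, -2.75, 0, 0, 0, 0, 3.5], [0, 0, 0, 0, 5, 0, 3.5], [0, 0, 0, 0, 5, 0, 3.5], [0, 0, 0, 0, 5, 0, 3.5], [0, 0, 0, 0, 5, 0, 3.5], [0, 0, 0, 0, 5, 0, 3.5], [0, 0, 0, 0, 5, 0, 3.5], [0, 0, 0, 0, 5, 0, 3.5], [0, 0, 0, 0, 0, 0, 3.5], [0, 0, 0, 0, 0, 0, 3.5]]])

```text
clock: 38.23
tcp_pos: [637.4, -245.1, 229.1]
ee_rot: [0.21, 0.686, -0.663, 0.213]
ft_force: [-0.1, -0.2, -1.3]
opening: 37.5
finger_force: 61.1
```

```bash
python3 - <<'E'
from h import *
go(PT,RT);o,t,R=pose();print(o['joints'].round(2))
E
```

```text
t 38.23 tcp [ 637.4 -245.1  229.1] shift cm(cur axes) [-4.62 -0.31  6.99] in target axes [-4.64 -0.27  6.98] rot [0.18 0.16 0.26] F [-0.1 -0.2 -1.3] open 37.5
[-0.07  0.38 -0.06  1.07 -0.6  -1.7 ]
```

Request:
apply_moves(commands=[[[-1.16, -0.07, 1.74, 0.18, 0.16, 0.26, 3.5], [-1.16, -0.07, 1.74, 0, 0, 0, 3.5], [-1.16, -0.07, 1.74, 0, 0, 0, 3.5], [-1.16, -0.07, 1.74, 0, 0, 0, 3.5], [0, 0, 0, 0, 0, 0, 3.5], [0, 0, 0, 0, 0, 0, 3.5], [0, 0, 0, 0, 0, 0, 3.5], [0, 0, 0, 0, 0, 0, 3.5]]])

```text
clock: 38.9
tcp_pos: [642.9, -249.4, 150.4]
ee_rot: [0.208, 0.682, -0.666, 0.219]
ft_force: [0.5, -0.6, -1.5]
opening: 37.7
finger_force: 61.1
```

```bash
python3 - <<'E'
from h import *
go(PT,RT)
im,d,cal=snap('scene')
cv2.imwrite('pics/s4.png',cv2.resize(im[170:340,200:400],None,fx=3.5,fy=3.5,interpolation=cv2.INTER_CUBIC)[:,:,::-1])
# orange head plane/centre vs expected
C=im.astype(int); ys,xs=np.where((C[:,:,0]>C[:,:,2]+90)&(C[:,:,1]<C[:,:,0]*0.75)&(d>0))
P=np.array([dep(cal,d,x,y) for x,y in zip(xs,ys)]); o,t,R=pose(); mid=t+R@OFF
S=np.c_[-R[:,0],-R[:,1],-R[:,2]]
q=(P-mid)@S; k=(abs(q)<[90,40,30]).all(1); q=q[k]; print(k.sum(),np.percentile(q,[3,50,97],axis=0).round(1))
E
```

```text
t 38.9 tcp [ 642.9 -249.4  150.4] shift cm(cur axes) [-0.49  0.28  0.28] in target axes [-0.49  0.27  0.28] rot [-0.27 -0.17 -0.4 ] F [ 0.5 -0.6 -1.5] open 37.7
262 [[ 34.6   4.6 -11. ]
 [ 48.3  27.2   5.9]
 [ 67.9  29.4  17.2]]
```

View pics/s4.png

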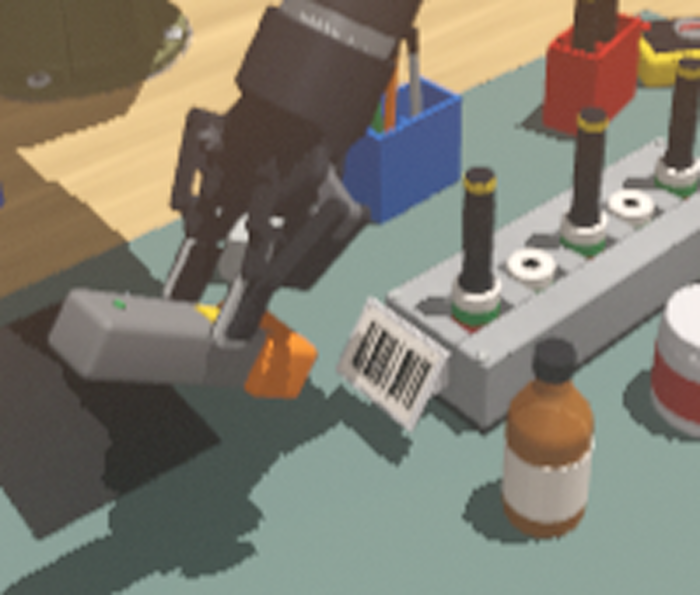

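The scanner is held as modelled, with its head facing the label at (395,360). Fine correction, then hold for over 1.5 s.

Request:
apply_moves(commands=[[[-0.49, 0.27, 0.28, -0.27, -0.17, -0.4, 3.5], [0, 0, 0, 0, 0, 0, 3.5], [0, 0, 0, 0, 0, 0, 3.5], [0, 0, 0, 0, 0, 0, 3.5], [0, 0, 0, 0, 0, 0, 3.5], [0, 0, 0, 0, 0, 0, 3.5]]])

```text
clock: 39.45
tcp_pos: [639.2, -246.3, 143.4]
ee_rot: [0.21, 0.685, -0.663, 0.215]
ft_force: [0.4, -0.7, -1.8]
opening: 37.7
finger_force: 61.1
```

```bash
python3 - <<'E'
from h import *
go(PT,RT);o,t,R=pose();mid=t+R@OFF;sp=mid-R[:,0]*175;print('spot in label: err',(sp-L).round(1),o['qvel'].round(3))
im,d,cal=snap('wrist'); m=mark_of('wrist','label')[:1]; 
for k in m: v,u=k['centre'];print('label by wrist',k['confidence'],dep(cal,d,u,v).round(1),u,v,proj(cal,L))
E
```

```text
t 39.45 tcp [ 639.2 -246.3  143.4] shift cm(cur axes) [ 0.17 -0.09 -0.11] in target axes [ 0.17 -0.09 -0.11] rot [0.09 0.01 0.12] F [ 0.4 -0.7 -1.8] open 37.7
spot in label: err [-1.3  0.7 -1.9] [ 0.     0.001  0.001  0.001 -0.     0.   ]
```

Request:
apply_moves(commands=[[[0.1, -0.06, -0.08, 0, 0, 0, 3.5], [0, 0, 0, 0, 0, 0, 3.5], [0, 0, 0, 0, 0, 0, 3.5], [0, 0, 0, 0, 0, 0, 3.5], [0, 0, 0, 0, 0, 0, 3.5], [0, 0, 0, 0, 0, 0, 3.5], [0, 0, 0, 0, 0, 0, 3.5], [0, 0, 0, 0, 0, 0, 3.5], [0, 0, 0, 0, 0, 0, 3.5], [0, 0, 0, 0, 0, 0, 3.5]]])

```text
clock: 40.38
tcp_pos: [639.7, -246.7, 144.5]
ee_rot: [0.21, 0.685, -0.663, 0.215]
ft_force: [0.3, -0.8, -2.2]
opening: 37.6
finger_force: 61.1
```

Request:
apply_moves(commands=[[[0, 0, 0, 0, 0, 0, 3.5], [0, 0, 0, 0, 0, 0, 3.5], [0, 0, 0, 0, 0, 0, 3.5], [0, 0, 0, 0, 0, 0, 3.5], [0, 0, 0, 0, 0, 0, 3.5], [0, 0, 0, 0, 0, 0, 3.5], [0, 0, 0, 0, 0, 0, 3.5], [0, 0, 0, 0, 0, 0, 3.5], [0, 0, 0, 0, 0, 0, 3.5], [0, 0, 0, 0, 0, 0, 3.5]]])

```text
clock: 41.22
tcp_pos: [639.7, -246.7, 144.5]
ee_rot: [0.21, 0.685, -0.663, 0.215]
ft_force: [0.6, -0.2, -1.9]
opening: 37.5
finger_force: 61.1
```

Request:
apply_moves(commands=[[[0, 0, 0, 0, 0, 0, 3.5], [0, 0, 0, 0, 0, 0, 3.5], [0, 0, 0, 0, 0, 0, 3.5], [0, 0, 0, 0, 0, 0, 3.5], [0, 0, 0, 0, 0, 0, 3.5], [0, 0, 0, 0, 0, 0, 3.5], [0, 0, 0, 0, 0, 0, 3.5], [0, 0, 0, 0, 0, 0, 3.5], [0, 0, 0, 0, 0, 0, 3.5], [0, 0, 0, 0, 0, 0, 3.5]]])

```text
clock: 42.05
tcp_pos: [639.7, -246.8, 144.5]
ee_rot: [0.21, 0.685, -0.663, 0.215]
ft_force: [-0.7, 0.1, -2.5]
opening: 37.9
finger_force: 61.1
```

```bash
python3 - <<'E'
from h import *
o,t,R=pose();mid=t+R@OFF;print('spot err',(mid-R[:,0]*175-L).round(1))
for c in ('top','scene'):
    im,d,cal=snap(c); M=[]
    for q in range(1):
        m=recognise(c,'scanner_mat')[:1]; print(c,m)
        u0,v0=proj(cal,(474,-256,3))
        for v in range(int(v0)-50,int(v0)+50):
            for u in range(int(u0)-50,int(u0)+50):
                if d[v,u]>0 and im[v,u].max()<60 and im[v,u].max()-im[v,u].min()<15:
                    p=dep(cal,d,u,v)
                    if -8<p[2]<12: M.append(p)
    M=np.array(M);print(cv2.minAreaRect(M[:,:2].astype(np.float32)),len(M))
E
```

```text
spot err [-0.7  0.3 -0.7]
top [{'bbox': [411.4, 195.5, 37.5, 61.8], 'confidence': 0.98}]
((500.96514892578125, -261.89276123046875), (256.91583251953125, 193.40829467773438), 1.5850489139556885) 2662
scene [{'bbox': [220.6, 292.1, 82.5, 67.2], 'confidence': 0.72}]
((511.26690673828125, -230.05148315429688), (73.60972595214844, 129.31922912597656), 88.38196563720703) 700
```

Held on target within 1 mm for 2.5 s. Now retrace and level.

Request:
apply_moves(commands=[[[1.16, 0.07, -1.74, 0, 0, 0, 3.5], [1.16, 0.07, -1.74, 0, 0, 0, 3.5], [1.16, 0.07, -1.74, 0, 0, 0, 3.5], [1.16, 0.07, -1.74, 0, 0, 0, 3.5], [0, 0, 0, 0, -5, 0, 3.5], [0, 0, 0, 0, -5, 0, 3.5], [0, 0, 0, 0, -5, 0, 3.5], [0, 0, 0, 0, -5, 0, 3.5], [0, 0, 0, 0, -5, 0, 3.5], [0, 0, 0, 0, -5, 0, 3.5]]])

```text
clock: 43.08
tcp_pos: [637.4, -245.1, 229.4]
ee_rot: [0.03, 0.718, -0.695, 0.03]
ft_force: [0.2, -0.0, -2.8]
opening: 37.7
finger_force: 61.1
```

Request:
apply_moves(commands=[[[0, 0, 0, 0, -5, 0, 3.5], [0, 2.75, 0, 0, 0, 0, 3.5], [0, 2.75, 0, 0, 0, 0, 3.5], [0, 2.75, 0, 0, 0, 0, 3.5], [0, 2.75, 0, 0, 0, 0, 3.5], [0, 2.75, 0, 0, 0, 0, 3.5], [0, 2.75, 0, 0, 0, 0, 3.5], [0, 0, 0, 0, 0, 6.7, 3.5], [0, 0, 0, 0, 0, 6.7, 3.5], [0, 0, 0, 0, 0, 6.7, 3.5]]])

```text
clock: 43.92
tcp_pos: [471.5, -250.6, 229.0]
ee_rot: [-0.001, -0.583, 0.812, 0.0]
ft_force: [0.4, -0.0, -1.2]
opening: 37.9
finger_force: 61.2
```

Request:
apply_moves(commands=[[[0, 0, 0, 0, 0, 6.7, 3.5], [0, 0, 0, 0, 0, 6.7, 3.5], [0, 0, 0, 0, 0, 6.7, 3.5], [0, 0, 0, 0, 0, 6.7, 3.5], [0, 0, 0, 0, 0, 6.7, 3.5], [0, 0, 0, 0, 0, 6.7, 3.5], [0, 0, 0, 0, 0, 6.7, 3.5], [0, 0, 0, 0, 0, 6.7, 3.5], [0, 0, 0, 0, 0, 6.7, 3.5], [0, 0, 0, 0, 0, 6.7, 3.5]]])

```text
clock: 44.75
tcp_pos: [472.0, -250.4, 228.7]
ee_rot: [-0.001, -0.038, 0.999, -0.0]
ft_force: [-0.9, -0.8, -2.2]
opening: 37.6
finger_force: 61.2
```

Request:
apply_moves(commands=[[[0, 0, 0, 0, 0, 0, 3.5], [0, 0, 0, 0, 0, 0, 3.5], [0, 0, 0, 0, 0, 0, 3.5]]])

```text
clock: 45.0
tcp_pos: [472.1, -250.2, 228.6]
ee_rot: [-0.001, -0.042, 0.999, -0.0]
ft_force: [-0.8, -0.8, -1.8]
opening: 37.5
finger_force: 61.2
```

```bash
cat >> h.py <<'E'
Xp=np.array([-.9993,.0366,0]);RP=np.c_[Xp,np.cross([0,0,-1],Xp),[0,0,-1]]
PP=np.array([475.5,-255,20])-RP@OFF
E
python3 - <<'E'
from h import *
go(PP,RP); print(PP)
E
```

```text
t 45.0 tcp [ 472.1 -250.2  228.6] shift cm(cur axes) [-0.68 -0.54 21.87] in target axes [-0.68 -0.47 21.87] rot [-0.01 -0.16  6.95] F [-0.8 -0.8 -1.8] open 37.5
[ 478.69776 -255.11712    9.9    ]
```

Request:
apply_moves(commands=[[[0, 0, 0, 0, 0, 6.95, 3.5], [-0.68, -0.47, 2.5, 0, 0, 0, 3.5], [0, 0, 3, 0, 0, 0, 3.5], [0, 0, 3, 0, 0, 0, 3.5], [0, 0, 3, 0, 0, 0, 3.5], [0, 0, 3, 0, 0, 0, 3.5], [0, 0, 3, 0, 0, 0, 3.5], [0, 0, 2, 0, 0, 0, 3.5], [0, 0, 0, 0, 0, 0, 3.5], [0, 0, 0, 0, 0, 0, 3.5]]])

```text
clock: 45.83
tcp_pos: [477.2, -254.6, 32.9]
ee_rot: [-0.003, 0.019, 1.0, 0.001]
ft_force: [0.4, -0.4, -1.3]
opening: 37.3
finger_force: 61.2
```

```bash
python3 - <<'E'
from h import *
go(PP,RP)
E
```

```text
t 45.83 tcp [ 477.2 -254.6   32.9] shift cm(cur axes) [-0.16 -0.05  2.3 ] in target axes [-0.15 -0.05  2.3 ] rot [ 0.06 -0.29 -0.08] F [ 0.4 -0.4 -1.3] open 37.3
```

Request:
apply_moves(commands=[[[-0.15, -0.05, 1.0, 0, 0, 0, 3.5], [0, 0, 0.6, 0, 0, 0, 3.5], [0, 0, 0.3, 0, 0, 0, 3.5], [0, 0, 0.1, 0, 0, 0, 3.5], [0, 0, 0.1, 0, 0, 0, 3.5], [0, 0, 0, 0, 0, 0, 3.5], [0, 0, 0, 0, 0, 0, 3.5]]])

```text
clock: 46.42
tcp_pos: [479.9, -255.7, 12.9]
ee_rot: [-0.001, 0.02, 1.0, -0.0]
ft_force: [0.8, 1.2, -2.0]
opening: 37.4
finger_force: 61.2
```

Request:
apply_moves(commands=[[[0, 0, 0.1, 0, 0, 0, 3.5], [0, 0, 0.1, 0, 0, 0, 3.5], [0, 0, 0, 0, 0, 0, 3.5], [0, 0, 0, 0, 0, 0, 3.5]]])

```text
clock: 46.75
tcp_pos: [479.6, -255.6, 10.5]
ee_rot: [-0.001, 0.02, 1.0, 0.0]
ft_force: [-0.1, -1.0, -1.9]
opening: 37.8
finger_force: 61.2
```

Request:
apply_moves(commands=[[[0, 0, 0.1, 0, 0, 0, 3.5], [0, 0, 0.03, 0, 0, 0, 3.5], [0, 0, 0, 0, 0, 0, 3.5]]])

```text
clock: 47.0
tcp_pos: [479.7, -255.6, 9.9]
ee_rot: [-0.001, 0.02, 1.0, -0.0]
ft_force: [-2.8, 0.5, 5.1]
opening: 37.9
finger_force: 62.0
```

Request:
apply_moves(commands=[[[0, 0, 0, 0, 0, 0, 4.5], [0, 0, 0, 0, 0, 0, 6.0], [0, 0, 0, 0, 0, 0, 7.0], [0, 0, 0, 0, 0, 0, 7.0], [0, 0, -1.5, 0, 0, 0, 7.0], [0, 0, -3, 0, 0, 0, 7.0], [0, 0, -3.5, 0, 0, 0, 7.0], [0, 0, -3.5, 0, 0, 0, 7.0], [0, 0, -3.5, 0, 0, 0, 7.0], [0, 0, -3.5, 0, 0, 0, 7.0]]])

```text
clock: 47.83
tcp_pos: [479.9, -255.4, 195.9]
ee_rot: [-0.001, 0.02, 1.0, 0.0]
ft_force: [0.8, -0.9, -0.9]
opening: 70.0
finger_force: 0.0
```

Request:
apply_moves(commands=[[[-3, -3, 0, 0, 0, 0, 7.0], [-3, -3, 0, 0, 0, 0, 7.0], [0, -3, 0, 0, 0, 0, 7.0], [0, -3, 0, 0, 0, 0, 7.0], [0, -3, 0, 0, 0, 0, 7.0], [0, -3, 0, 0, 0, 0, 7.0], [0, 0, 0, 0, 0, 0, 7.0], [0, 0, 0, 0, 0, 0, 7.0]]])

```text
clock: 48.5
tcp_pos: [531.4, -438.1, 193.1]
ee_rot: [-0.002, 0.021, 1.0, 0.0]
ft_force: [-0.3, 1.0, -0.3]
opening: 69.8
finger_force: 0.0
```

```bash
python3 - <<'E'
from h import *
go(PP,RP); scan()
im,d,cal=snap('top'); cv2.imwrite('pics/t9.png',cv2.resize(im[70:250,150:500],None,fx=2.2,fy=2.2,interpolation=cv2.INTER_CUBIC)[:,:,::-1])
E
```

```text
t 48.5 tcp [ 531.4 -438.1  193.1] shift cm(cur axes) [ 5.97 18.05 18.36] in target axes [ 5.94 18.09 18.32] rot [ 0.04 -0.19 -0.29] F [-0.3  1.  -0.3] open 69.8
rect ((475.10955810546875, -257.319580078125), (58.647674560546875, 146.25621032714844), 88.60719299316406) orange [ 520.5 -256.5   36.6] n 644
```

View pics/t9.png

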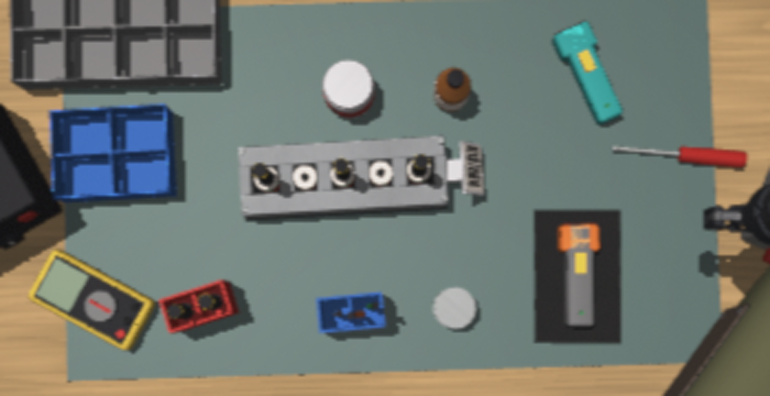

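The final picture shows the scanner lying centred on its mat at (579,275). Probes 1, 3 and 5 are in the rack, two rejects stand in the red holder at (197,305), and nothing else has moved. Handing in.

```bash
python3 -c "
from workcell import ctrl
print(ctrl.close_job())"
```

```text
the job is handed in; nothing more can be done
None
```

The job is handed in (no verdict came back): probes 1, 3 and 5 stand at about 11–12 mm in the green, rejects 2 and 4 are upright in the red holder, and the scanner was held on the label for over 2 s and is back in the middle of its mat.

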